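# Tip the polish things into the yellow tier and park the tray in its clip track

## Robot

A 6-joint arm with a two-finger parallel gripper is mounted at the origin on the work surface. World frame = base frame: x ahead of the robot, y to its left, z up, the work surface at z = 0. Lengths are in m, angles in rad, forces in N, time in s.
With the tool pointing down it reaches from about 0.25 to 0.725 m from the base axis. Payload 4 kg.
Tool frame: the origin (TCP) lies on the centre line of the jaws, within the pads' length; the fingertips stand 22 mm ahead of it and the grasp point (between the pads) lies 3 mm ahead of it; z points along the fingers, y is the direction in which the jaws open and shut (so a half turn about z gives the same grasp; the last joint's range is limited). The gripper opens to 85 mm and grips with 20 to 120 N. Pads are 22 mm wide; open, the fingers measure 114 mm over their backs; the gripper's body (76 mm by 85 mm) begins 54 mm behind the grasp point. The pads swing forward as they close: fully open they stand 13 mm farther back than shut.
Start: joints at [1.143, 0.241, 0.005, 1.335, 0, 1.571], TCP at [0.207, 0.455, 0.222] pointing down, gripper open.
Joint ranges: [-2.72, 2.72], [-1.05, 1.87], [-1.09, 1.28], [-1.99, 2.15], [-1.42, 1.44], [-3.14, 3.14]. Speed limits (rad/s): [2.79, 2.79, 3.14, 3.14, 3.14, 3.14].

## Interface

Orientations are given as a 3x3 rotation matrix whose columns are the frame's x, y, z axes.
In Python, from station import env, imaging, silhouettes, mark_of gives the robot as it stands.
- The arm moves only by the tool send_rows, never from a script. Its argument "increments" is a list of rows, each a list of 2 entries, a list of its own where there are three numbers: the shift along the tool's x, y, z in cm, then the turn about the tool's z in rad. In form: [[[x, y, z], twist], ...]. A call has 1 to 10 rows; each row shifts and turns the commanded pose from where the row before left it, along the tool's axes as they then stand; what a row does not reach is not made up. A row lasts 1/12 s, in which the tool goes at most 41.7 mm and 7.16 degrees, less where a joint would pass 70% of its speed; a pose out of reach is approached as far as the arm can. A call is refused whole if a number of a shift passes 4.17 or a number of a turn 0.125, either way. A call with a gripper value outside its range is refused whole. "hand" is the gripper's target within -1 to 1 (shut at 1, half-way at 0, fully open at -1), set as the call begins (left out, the last holds). The fingers move at their own pace and stop on an object; "newtons" is the grip in N (left out, the last holds). Time passes only in rows, so rows that do not move let the fingers close. It gives the time, the measured TCP pose, the force and the opening at its end, in the units of the state.
- env.read_state(): the state, without advancing time (a new reading comes with each control period).
- imaging.read_camera(name): name is "scene" or "top" or "wrist"; returns the picture (480x640x3 uint8, red, green, blue); there is no depth.
- imaging.calibration(name): a dict with "camera_matrix" (3x3 intrinsics, pixels), "k1" (the pictures are not rectified: a ray, as slopes to the right and down, at radius r is drawn at 1 + k1 r^2 times it, then the intrinsics apply), "R" (3x3) and "t" (3): a world point X has camera coordinates R X + t. Camera axes: x right, y down, z forward; pixel columns grow to the right and rows downward; lengths in m; the calibration is good to about 2 mm. A picture is of the moment at which its call begins: read the wrist's pose just before it. calibration takes no time and is no camera call; for the wrist camera it gives the pose at the moment of the call.
- env.close_job(): hands the job in, once; it reports no verdict.
Trained networks look in the newest picture that a camera, given by its name, has taken for a name from the list of things; names that differ only in an ending like _2 or _b are one class to them, and where a whole thing is asked for, a point or a joint stands for the part that bears it (a point fixed in the world has none). Each returns a list of dicts, best first, with "score" (0 to 1); they miss things now and then, are a little off and sometimes report something else, mostly with a low value. They report only what shows in the picture. A call takes as long as a camera call. They do not tell look-alikes from the thing itself.
- silhouettes(camera, name): "pixels" (480x640 bool, what is visible of it).
- mark_of(camera, name): "xyz" ([x, y, z] in m, in the coordinates of the camera as it stood for that picture, good to about 4 mm: a listed point, or the origin of a listed thing).
The state is a dict: "time": time; "joints": joint angles; "dq": joint speeds; "joint_efforts": joint torques, N m; "tcp_pos": TCP position; "eef_rot": TCP orientation; "contact_force": force on the tool from outside, world axes, zero at the start; "moment": the same for the moment, N m; "gripper_width": finger opening in m.
Only numpy, scipy, OpenCV 4.12 (cv2) and the standard library are available. Lean on these libraries where they do the work, as an engineer would, in place of code of your own. Each camera call takes 0.05 s, during which the arm holds its last target. There are 200 camera calls.

## Task

Lift the aluminium carry tray by its arched handle with the two tins and the wooden block on it, hold its open end low over the empty yellow tier, and tip it little by little, steepening no further while they are sliding, so that all three slide off gently into the tier rather than shoot off or drop from high up. Then put the empty tray away on top of the yellow stack: feed its tapered closed end into the track from the front and push it fully home against the back stop, so that the spring clip snaps out into the tray's notch, and let go. Leave the other things on the table where they are.

Things in the scene. Friction and masses are not known exactly. Their poses are not given: they have to be found in the camera images.
- tray: Aluminium carry tray, 210 (x) mm long, 300 g, flat on the table, yaw within 0.3 of 0. Origin: centre of underside, z up. Floor 6 mm thick; side walls to z = 26 mm, 102 mm apart inside. The -x end, towards the robot, is OPEN; the +x end is walled and is the nose. The floor juts out as flanges, 130 mm wide over all, tapering to 106 mm over the last 30 mm at +x; each has a notch at x = 21 to 49 mm.
- tray_handle (a point): Centre of the arch handle's flat bar, straight above the tray's centre, 86 mm over its underside; axes as the tray. The bar runs along y, is 14 mm thick in x and spans z = 75 to 97 mm of the tray, between posts at y = +-51 mm (16 mm long in x); grip it from above, fingers closing along x. The pieces lie 45 mm below it.
- tray_lip (a point): Middle of the tray's open edge, on the upper face of its floor: x = -105 mm, z = 6 mm in the tray's frame.
- tin_front: Round flat steel tin, 64 mm diameter, 24 mm high, about 90 g, origin at the centre of its underside; lies flat on the tray nearest the open end.
- tin_rear: Another such tin, 64 mm diameter, 24 mm high, about 90 g, origin at the centre of its underside; lies on the tray just behind the first, roughly under the handle.
- block: Plain wooden block 40 x 60 x 26 mm (x, y, z), 50 g, origin at the centre of its underside; on the tray by the closed end. All three pieces are loose on the tray's bare floor. Friction is unknown and varies: they start to slide at a tilt of between 20 and 36 degrees, and a little more rids it of all; tipped much steeper at once they shoot off.
- tub: The container: one low, empty yellow plastic tier, open on top, on a pine board, fixed, yaw within 0.2 of 0. Origin: centre of the board's underside, on the table; z up. Outside 215 (x) x 185 (y) mm, walls 4 mm thick, rim at z = 93 mm, inner floor at z = 22 mm. Board 225 x 195 x 18 mm.
- stack: Fixed stack of two yellow tiers on a pine board, yaw within 0.2 of 0, its top deck at z = 108 mm, x = -130 to 120 mm, 180 mm wide. Origin: centre of the underside, on the table. The track lies on the deck from x = 0 (open mouth, towards the robot) to a back stop, face at x = 100 mm, 30 mm high. The deck in front of x = 0 is bare.
- track_mouth (a point): Middle of the track's mouth, on the deck (stack x = 0, y = 0, z = 108 mm); axes as the stack. Two rails along x, inner faces at y = +-67.5 mm, 14.5 mm high, carry lips that overhang inwards to y = +-56.5 mm with 9.5 mm free height under them, so the tray's flanges can only enter here, moving along +x.
- track_home (a point): Where the tray's origin must end up (stack frame x = -5 mm, y = 0, z = 108 mm; the nose then meets the back stop). Tray axes parallel to the stack's. From just outside the mouth the tray slides in 105 mm.
- clip (a joint): Spring clip in the stack's -y rail: steel roller, 12 mm radius, upright axis at stack x = 30 mm, jutting 6 mm inwards of the rail's face. 0 = fully out (rest), to 0.010 m = pushed aside. The tray's flange pushes it aside (about 1 to 8 N resistance along the track); it springs back below 0.0025 m into the notch when the tray is home.
- brush: A black-bristled wooden shoe brush, 150 x 50 x 36 mm, on the table in front of the robot; to be left alone. Origin at the centre of its underside.
- dauber: A small wooden-handled dauber, 130 mm long; to be left alone. Origin at the centre of its underside.
- shoehorn: A steel shoehorn, 180 mm long, at the left; to be left alone. Origin at the centre of its underside.
- shoetree: A wooden shoe tree, 220 mm long, at the right; to be left alone. Origin at the centre of its underside.
- jar: A low glass jar, 60 mm diameter, 55 mm high, at the back; to be left alone. Origin at the centre of its underside.
- mug: A white mug, 80 mm diameter, 85 mm high, at the back; to be left alone. Origin at the centre of its underside.
- bottle: A white bottle, 56 mm diameter, 160 mm high, at the back; to be left alone. Origin at the centre of its underside.
Things that resemble listed ones, but are neither listed nor needed, are in the scene too. Leave any purple look-alike of the tin_rear alone.

How it is judged:
On the way, in this order (a step that is already met when the one before it is completed fails the run):
1. the tray, with all three pieces still on it, is tipped with its open end low over the yellow tier (angle between tray's own z axis and vertical above 0.2 rad and x of tray_lip in the frame of tub between -0.13 and 0.13 m and y of tray_lip in the frame of tub between -0.11 and 0.11 m and z of tray_lip in the frame of tub between 0.04 and 0.19 m and x of tin_front in the frame of tray between -0.1 and 0.1 m and z of tin_front in the frame of tray between 0 and 0.025 m and y of tin_front in the frame of tray between -0.05 and 0.05 m and x of tin_rear in the frame of tray between -0.1 and 0.1 m and z of tin_rear in the frame of tray between 0 and 0.025 m and y of tin_rear in the frame of tray between -0.05 and 0.05 m and x of block in the frame of tray between -0.1 and 0.1 m and z of block in the frame of tray between 0 and 0.025 m and y of block in the frame of tray between -0.05 and 0.05 m).
2. both tins and the block lie inside the yellow tier (x of tin_front in the frame of tub between -0.107 and 0.107 m and y of tin_front in the frame of tub between -0.092 and 0.092 m and z of tin_front in the frame of tub between 0 and 0.095 m and x of tin_rear in the frame of tub between -0.107 and 0.107 m and y of tin_rear in the frame of tub between -0.092 and 0.092 m and z of tin_rear in the frame of tub between 0 and 0.095 m and x of block in the frame of tub between -0.107 and 0.107 m and y of block in the frame of tub between -0.092 and 0.092 m and z of block in the frame of tub between 0 and 0.095 m and linear speed of each of tin_front, tin_rear, block below 0.03 m/s), for 0.2 s.
3. the tray's nose has entered the track from the front, flat on the deck (x of tray in the frame of track_home between -0.105 and -0.03 m and y of tray in the frame of track_home between -0.012 and 0.012 m and z of tray in the frame of track_home between -0.004 and 0.0055 m).
At the end, for the whole second after the job is handed in: Both tins and the block rest inside the yellow tier, below its rim; the tray lies flat, at rest and released in the track, within 5 mm of home along it, 6 mm across and 4 mm in height, with the clip sprung out into the notch (below 2.5 mm) (all of step 2 and linear speed of tray below 0.03 m/s and x of tray in the frame of track_home between -0.005 and 0.005 m and y of tray in the frame of track_home between -0.006 and 0.006 m and z of tray in the frame of track_home between -0.004 and 0.004 m and value of joint clip below 0.0025 m and angle between tray's own z axis and vertical below 0.06 rad and contact force between the fingers and tray below 0.1 N); the robot touches nothing.
It fails at once if a piece is thrown or dropped from high up (faster than 1.8 m/s) (linear speed of any of tin_front, tin_rear, block above 1.8 m/s).
It fails at once if a piece shoots off the tipped tray (faster than 0.65 m/s while still above the tier's rim) (angle between tray's own z axis and vertical above 0.3 rad and ((linear speed of tin_front above 0.65 m/s and z of tin_front in the frame of tub above 0.105 m) or (linear speed of tin_rear above 0.65 m/s and z of tin_rear in the frame of tub above 0.105 m) or (linear speed of block above 0.65 m/s and z of block in the frame of tub above 0.105 m))).
It fails at once if a bystander is displaced by more than 30 mm (distance of any of brush, dauber, shoehorn, shoetree, jar, mug, bottle from where it was at the start of the episode above 0.03 m).
It also fails if it takes over 64 s, if anything falls off the work surface, if the arm or the gripper's body presses on something with over 40 N, if the wrist force passes 120 N, or if a joint passes its speed limit or range.

## Working session

There is one attempt and no reset: what is moved stays moved. The work goes in short steps, Python scripts to look and compute and a tool call to move; the robot and the scene stay as the last step left them, time stands still between calls to the robot, and variables do not carry over. Pictures are saved under pics/ and viewed, about 8 in all and at most 12, crops included, and the job is handed in when it is done.

Besides the shell and the picture viewer there is one more tool, called after "Call:" as name([rows], argument=value, ...), one row to a line, values as JSON. send_rows: Moves the arm, as the interface text tells. Its arguments: {"type":"object","properties":{"increments":{"type":"array","items":{"type":"array"}},"hand":{"type":"number"},"newtons":{"type":"number"}},"required":["increments"]}

```bash
mkdir -p pics; ls; cat > h.py <<'E'
import numpy as np, cv2
from station import env, imaging, silhouettes, mark_of
def snap(cam,fn=None):
    c=imaging.calibration(cam); im=imaging.read_camera(cam)
    if fn: cv2.imwrite('pics/'+fn,im[:,:,::-1])
    return im,c
def towld(c,p): return np.array(c['R']).T@(np.array(p)-np.array(c['t']))
def marks(cam,c,names,n=2):
    for nm in names:
        try:
            for m in mark_of(cam,nm)[:n]: print(cam,nm,round(m['score'],2),np.round(towld(c,m['xyz']),4))
        except Exception as e: print(nm,e)
def proj(c,X):
    p=np.array(c['R'])@np.array(X)+np.array(c['t']); x=p[:2]/p[2]; x=x*(1+c['k1']*(x@x)); K=np.array(c['camera_matrix']); return (K@np.r_[x,1])[:2]
E
python3 - <<'E'
from h import *
s=env.read_state(); print({k:np.round(v,3).tolist() for k,v in s.items()})
N=['tray','tray_handle','tray_lip','tin_front','block','tub','stack','track_mouth','track_home','clip']
a=[]
for cam in ['scene','top']:
    im,c=snap(cam,cam+'0.png'); a.append(im); marks(cam,c,N,4)
    print(cam,c['k1'],np.round(c['camera_matrix'],1).tolist(),np.round(-np.array(c['R']).T@c['t'],3))
E
```

```text
pics
{'time': 0.0, 'joints': [1.143, 0.241, 0.004, 1.335, 0.0, 1.571], 'dq': [0.002, 0.002, -0.001, 0.002, -0.0, 0.001], 'joint_efforts': [-0.001, -37.232, 25.241, 0.017, -0.0, -0.0], 'tcp_pos': [0.207, 0.454, 0.221], 'eef_rot': [[-0.91, 0.415, -0.001], [0.415, 0.91, -0.002], [0.0, -0.002, -1.0]], 'contact_force': [0.23, 0.611, 0.05], 'moment': [0.011, 0.034, -0.013], 'gripper_width': 0.085}
scene tray 0.68 [0.5424 0.2853 0.0013]
scene tray_handle 0.7 [0.5363 0.2867 0.0897]
scene tray_lip 0.8 [0.4362 0.3123 0.0069]
scene tin_front 0.51 [0.4769 0.3005 0.0063]
scene block 0.86 [0.6093 0.256  0.0053]
scene block 0.34 [ 0.5412 -0.008   0.1058]
scene tub 0.9 [ 5.349e-01 -3.009e-01  5.000e-04]
scene stack 0.64 [ 0.5431 -0.0074  0.0034]
scene track_mouth 0.83 [ 0.5495 -0.009   0.1104]
scene track_mouth 0.7 [ 0.3444  0.263  -0.0017]
scene track_home 0.89 [ 0.5387 -0.0081  0.1073]
clip it knows: block, bottle, brush, dauber, jar, mug, shoehorn, shoetree, stack, tin_front, tin_rear, track_home, track_mouth, tray, tray_handle, tray_lip, tub
scene -0.06668410067650754 [[474.7, 0.0, 312.5], [0.0,
[... 184 characters left out ...]
top tray_handle 0.44 [0.4773 0.2975 0.0092]
top tray_lip 0.59 [0.437  0.3082 0.0045]
top tin_front 0.91 [0.4781 0.2999 0.0098]
top tub 0.61 [ 0.5367 -0.3041  0.0051]
top stack 0.65 [ 0.552  -0.0061 -0.0054]
top track_mouth 0.74 [ 0.55   -0.0097 -0.001 ]
top track_mouth 0.56 [ 0.544  -0.0107  0.1066]
top track_home 0.64 [ 0.5397 -0.0099  0.1097]
top track_home 0.52 [0.5517 0.5046 0.0017]
top track_home 0.43 [0.5433 0.2768 0.0055]
clip it knows: block, bottle, brush, dauber, jar, mug, shoehorn, shoetree, stack, tin_front, tin_rear, track_home, track_mouth, tray, tray_handle, tray_lip, tub
top -0.0393058774509716 [[559.9, 0.0, 319.9], [0.0, 559.9, 238.5], [0.0, 0.0, 1.0]] [ 0.326 -0.027  1.552]
```

View pics/top0.png

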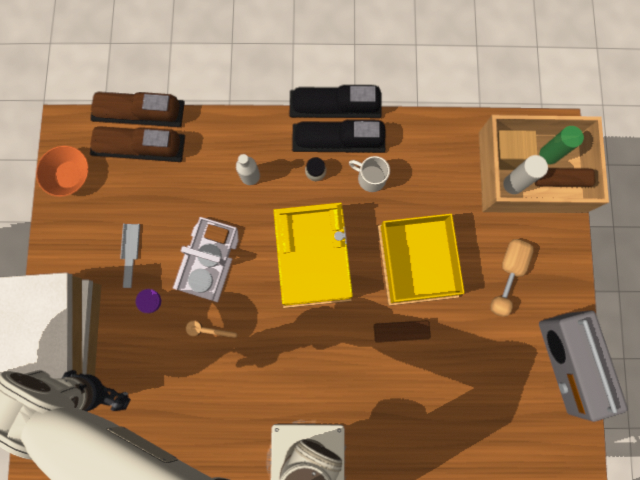

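View pics/scene0.png

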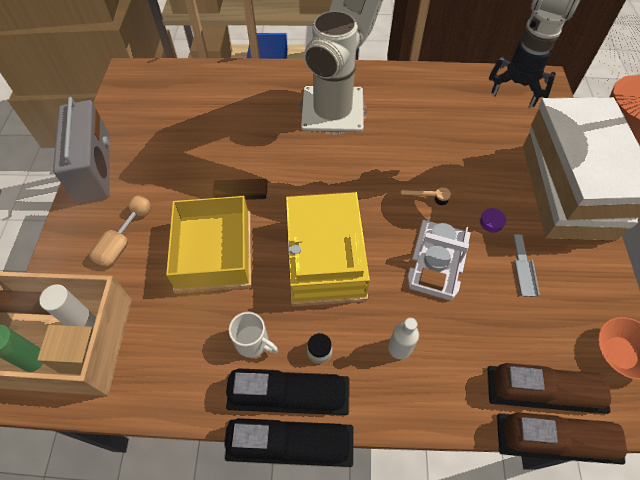

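Call:
send_rows([
  [[-3.5,-0.3,-0.8],0],
  [[-3.5,-0.3,-0.8],0],
  [[-3.5,-0.3,-0.8],0],
  [[-3.5,-0.3,-0.8],0],
  [[-3.5,-0.3,-0.8],0],
  [[-3.5,-0.3,-0.8],0],
  [[-3.5,-0.3,-0.8],0],
  [[-3.5,-0.3,-0.8],0],
  [[-3.5,-0.3,-0.8],0],
  [[-3.5,-0.3,-0.8],0],
], hand=-1)

```text
time: 1.83
tcp_pos: [0.5148, 0.2813, 0.3024]
eef_rot: [[-0.91, 0.415, 0.0], [0.415, 0.91, 0.0], [-0.0, 0.0, -1.0]]
contact_force: [0.4, 1.5, 0.2]
gripper_width: 0.0853
```

Call:
send_rows([
  [[0,0,0],0.125],
  [[0,0,0],0.125],
  [[0,0,0],0.125],
  [[0,0,0],0.125],
  [[0,0,0],0.125],
  [[0,0,0],0.125],
  [[0,0,0],0.125],
  [[0,0,0],0.125],
  [[0,0,0],0.125],
  [[0,0,0],0.125],
])

```text
time: 2.67
tcp_pos: [0.5135, 0.2824, 0.3018]
eef_rot: [[0.113, 0.994, -0.0], [0.994, -0.113, -0.0], [-0.0, -0.0, -1.0]]
contact_force: [-0.4, 0.8, -0.6]
gripper_width: 0.0853
```

```bash
python3 - <<'E'
from h import *
s=env.read_state(); print({k:np.round(s[k],3).tolist() for k in ('time','joints','tcp_pos','eef_rot')})
im,c=snap('wrist','w1.png'); marks('wrist',c,['tray','tray_handle','tray_lip','tin_front','tin_rear','block'],3)
E
```

```text
{'time': 2.667, 'joints': [0.503, 0.407, 0.444, 1.608, -0.0, 2.187], 'tcp_pos': [0.513, 0.282, 0.302], 'eef_rot': [[0.113, 0.994, -0.0], [0.994, -0.113, -0.0], [-0.0, -0.0, -1.0]]}
wrist tray 0.92 [0.5377 0.2869 0.0011]
wrist tray_handle 0.76 [0.5351 0.2826 0.0824]
wrist tray_lip 0.78 [0.4378 0.3139 0.0075]
wrist tin_front 0.73 [0.4769 0.303  0.0055]
wrist tin_front 0.44 [ 0.5454 -0.0091  0.1066]
wrist tin_rear 0.93 [0.5515 0.2763 0.0067]
wrist tin_rear 0.7 [ 0.5512 -0.0068 -0.0019]
wrist tin_rear 0.68 [0.4175 0.4418 0.0041]
wrist block 0.69 [0.6038 0.2592 0.0074]
```

View pics/w1.png

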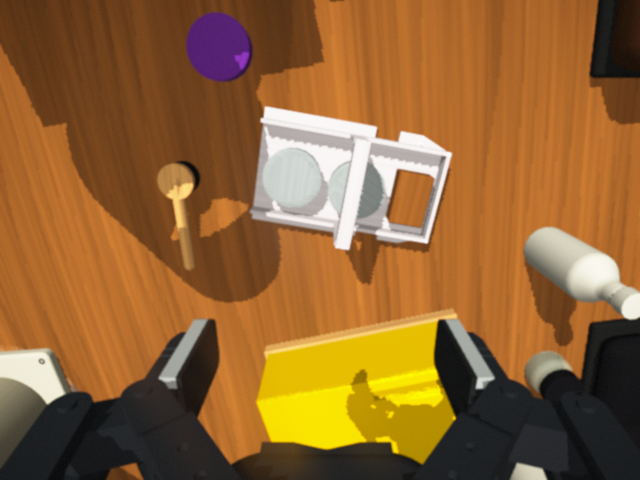

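Call:
send_rows([
  [[1.7,2.45,0],0],
  [[1.7,2.45,0],0],
  [[1.7,2.45,0],0],
  [[1.7,2.45,0],0],
  [[1.7,2.45,0],0],
  [[1.7,2.45,0],0],
  [[1.7,2.45,0],0],
  [[1.7,2.45,0],0],
])

```text
time: 3.68
tcp_pos: [0.6773, 0.3717, 0.2712]
eef_rot: [[0.105, 0.994, 0.037], [0.994, -0.106, 0.02], [0.024, 0.034, -0.999]]
contact_force: [0.6, 0.2, 0.3]
gripper_width: 0.0851
```

```bash
python3 - <<'E'
from h import *
s=env.read_state(); print({k:np.round(s[k],3).tolist() for k in ('time','joints','tcp_pos','eef_rot')})
E
```

```text
{'time': 3.683, 'joints': [0.502, 0.916, 1.271, 1.885, -0.0, 2.178], 'tcp_pos': [0.677, 0.372, 0.271], 'eef_rot': [[0.105, 0.994, 0.037], [0.994, -0.106, 0.02], [0.024, 0.034, -0.999]]}
```

Call:
send_rows([
  [[1.7,2.45,0],0],
  [[1.7,2.45,0],0],
  [[1.7,2.45,0],0],
  [[1.7,2.45,0],0],
])

```text
time: 4.02
tcp_pos: [0.7229, 0.3964, 0.2457]
eef_rot: [[0.101, 0.989, 0.112], [0.992, -0.109, 0.061], [0.073, 0.105, -0.992]]
contact_force: [0.3, 0.5, 0.6]
gripper_width: 0.0853
```

Call:
send_rows([
  [[0,0,-2.5],0],
  [[0,0,-2.5],0],
  [[0,0,-2.5],0],
  [[0,0,-2.5],0],
])

```text
time: 4.35
tcp_pos: [0.6887, 0.3777, 0.3302]
eef_rot: [[0.099, 0.986, 0.137], [0.991, -0.11, 0.075], [0.089, 0.128, -0.988]]
contact_force: [0.1, 0.4, 0.6]
gripper_width: 0.0856
```

```bash
python3 - <<'E'
from h import *
s=env.read_state(); print({k:np.round(s[k],3).tolist() for k in ('time','joints','tcp_pos','eef_rot')})
E
```

```text
{'time': 4.35, 'joints': [0.502, 0.844, 1.275, 1.845, 0.0, 2.178], 'tcp_pos': [0.689, 0.378, 0.33], 'eef_rot': [[0.099, 0.986, 0.137], [0.991, -0.11, 0.075], [0.089, 0.128, -0.988]]}
```

```bash
cat > fk.py <<'E'
import numpy as np
from scipy.optimize import least_squares
# q2,q3,q4,r,z
D=np.array([[.241,.0045,1.335,.49966,.2215],[.407,.444,1.608,.58605,.3018],[.916,1.271,1.885,.77258,.2712],[.844,1.275,1.845,.78546,.3302]])
def fk(p,q2,q3,q4):
    a,h,L1,off,L2,L=p; f=q2-q3; g=f+q4  # g=pi/2 -> down
    r=a+L1*np.sin(q2)+off*np.cos(q2)+L2*np.cos(f)+L*np.cos(g)
    z=h+L1*np.cos(q2)-off*np.sin(q2)-L2*np.sin(f)-L*np.sin(g)
    return r,z
def res(p):
    r,z=fk(p,*D[:,:3].T); return np.r_[r-D[:,3],z-D[:,4],1e-3*(p-np.array([0,.2,.3,0,.3,.2]))]
if __name__=='__main__':
    s=least_squares(res,[0,.2,.3,0,.3,.2]); print(np.round(s.x,4),np.round(s.fun[:8]*1e3,2))
E
python3 fk.py
```

```text
[0.0032 0.244  0.4877 0.0015 0.3893 0.4043] [-0.43  0.53 -0.13  0.02  0.26 -0.4   0.03  0.11]
```

Call:
send_rows([
  [[-2.25,-3.25,-0.6],0],
  [[-2.25,-3.25,-0.6],0],
  [[-2.25,-3.25,-0.6],0],
  [[-2.25,-3.25,-0.6],0],
  [[-2.25,-3.25,-0.6],0],
  [[-2.25,-3.25,-0.6],0],
  [[-2.25,-3.25,-0.6],0],
  [[-2.25,-3.25,-0.6],0],
  [[-2.25,-3.25,-0.6],0],
  [[-2.25,-3.25,-0.6],0],
])

```text
time: 5.18
tcp_pos: [0.3687, 0.2035, 0.3306]
eef_rot: [[0.099, 0.985, 0.138], [0.991, -0.11, 0.076], [0.09, 0.129, -0.988]]
contact_force: [0.5, -0.1, 1.1]
gripper_width: 0.0852
```

Call:
send_rows([
  [[-1.7,-2.4,-0.5],0],
  [[-1.7,-2.4,-0.5],0],
  [[-1.7,-2.4,-0.5],0],
  [[-1.7,-2.4,-0.5],0],
  [[-1.7,-2.4,-0.5],0],
  [[-1.7,-2.4,-0.5],0],
])

```text
time: 5.68
tcp_pos: [0.213, 0.1166, 0.3327]
eef_rot: [[0.099, 0.985, 0.138], [0.991, -0.11, 0.076], [0.09, 0.129, -0.988]]
contact_force: [-0.8, -0.9, 0.5]
gripper_width: 0.0853
```

```bash
python3 - <<'E'
from h import *
s=env.read_state(); print({k:np.round(s[k],3).tolist() for k in ('time','joints','tcp_pos','eef_rot')})
E
```

```text
{'time': 5.683, 'joints': [0.5, -0.44, -0.32, 1.533, 0.0, 2.177], 'tcp_pos': [0.213, 0.117, 0.333], 'eef_rot': [[0.099, 0.985, 0.138], [0.991, -0.11, 0.076], [0.09, 0.129, -0.988]]}
```

```bash
python3 - <<'E'
import numpy as np
from fk import fk
p=[0.0032,0.244,0.4877,0.0015,0.3893,0.4043]
q2,q3=np.meshgrid(np.linspace(-1.05,1.87,700),np.linspace(-1.09,1.28,600))
for th in (0,.16):
  q4=np.pi/2-th-q2+q3; ok=(q4<2.15)&(q4>-1.99); r,z=fk(p,q2,q3,q4)
  for zz in (.06,.1,.15,.2,.3,.45,.6,.75):
    m=ok&(abs(z-zz)<.004); i=np.argmin(np.where(m,r,9)); j=np.argmax(np.where(m,r,-9))
    print(th,zz,'rmin',np.round([r.flat[i],q2.flat[i],q3.flat[i],q4.flat[i]],2),'rmax',np.round([r.flat[j],q2.flat[j],q3.flat[j]],2))
E
```

```text
0 0.06 rmin [ 0.06 -0.67 -1.09  1.15] rmax [0.84 1.18 1.28]
0 0.1 rmin [-0.03 -1.05 -1.    1.62] rmax [0.83 1.14 1.28]
0 0.15 rmin [-0.04 -1.05 -0.87  1.75] rmax [0.81 1.08 1.28]
0 0.2 rmin [-0.05 -1.05 -0.74  1.88] rmax [0.79 1.01 1.28]
0 0.3 rmin [-0.09 -1.05 -0.47  2.15] rmax [0.74 0.88 1.28]
0 0.45 rmin [ 0.04 -0.63 -0.05  2.15] rmax [0.62 0.63 1.2 ]
0 0.6 rmin [-0.03 -1.05 -1.09  1.53] rmax [-0.03 -1.05 -1.09]
0 0.75 rmin [-0.03 -1.05 -1.09  1.53] rmax [-0.03 -1.05 -1.09]
0.16 0.06 rmin [ 0.14 -0.58 -1.09  0.9 ] rmax [0.91 1.19 1.28]
0.16 0.1 rmin [ 0.03 -1.05 -1.01  1.45] rmax [0.9  1.14 1.28]
0.16 0.15 rmin [ 0.03 -1.05 -0.88  1.58] rmax [0.88 1.08 1.28]
0.16 0.2 rmin [ 0.02 -1.05 -0.75  1.71] rmax [0.86 1.02 1.28]
0.16 0.3 rmin [-0.03 -1.05 -0.46  2.  ] rmax [0.81 0.89 1.28]
0.16 0.45 rmin [ 0.01 -0.8  -0.07  2.15] rmax [0.69 0.67 1.27]
0.16 0.6 rmin [ 0.03 -1.05 -1.09  1.37] rmax [ 0.03 -1.05 -1.09]
0.16 0.75 rmin [ 0.03 -1.05 -1.09  1.37] rmax [ 0.03 -1.05 -1.09]
```

```bash
cat >> h.py <<'E'
def plan(target,step=3.8,yaw=None):
    "print tool-frame cm per row for straight move to target; twist to make tool y point at yaw"
    s=env.read_state(); R=np.array(s['eef_rot']); d=np.array(target)-s['tcp_pos']; b=R.T@d*100
    n=max(1,int(np.ceil(np.linalg.norm(b)/step)))
    print('t',s['time'],'world d',np.round(d,4),'total cm',np.round(b,2),'rows',n,'each',np.round(b/n,2), 'tilt',np.round(R[:2,2],3))
    cy=np.arctan2(R[1,1],R[0,1]); print('yaw tool y',round(cy,3), 'twist', None if yaw is None else round(-(yaw-cy),3))
E
python3 - <<'E'
from h import *
plan([.53,.283,.22],3.8,-.27)
E
```

```text
t 5.6833 world d [ 0.317   0.1664 -0.1127] total cm [18.63 27.95 16.77] rows 10 each [1.86 2.79 1.68] tilt [0.138 0.076]
yaw tool y -0.112 twist 0.158
```

Call:
send_rows([
  [[1.86,2.8,1.68],0],
  [[1.86,2.8,1.68],0],
  [[1.86,2.8,1.68],0],
  [[1.86,2.8,1.68],0],
  [[1.86,2.8,1.68],0],
  [[1.86,2.8,1.68],0],
  [[1.86,2.8,1.68],0],
  [[1.86,2.8,1.68],0],
  [[1.86,2.8,1.68],0],
  [[1.86,2.8,1.68],0],
])

```text
time: 6.52
tcp_pos: [0.5335, 0.2838, 0.2186]
eef_rot: [[0.099, 0.986, 0.137], [0.991, -0.11, 0.075], [0.089, 0.129, -0.988]]
contact_force: [-0.2, 0.8, -0.2]
gripper_width: 0.085
```

Call:
send_rows([
  [[0,0,0],0.08],
  [[0,0,0],0.08],
  [[0,0,0],0],
])

```text
time: 6.77
tcp_pos: [0.5322, 0.2831, 0.2176]
eef_rot: [[0.257, 0.957, 0.135], [0.961, -0.268, 0.074], [0.107, 0.11, -0.988]]
contact_force: [-0.3, -0.3, 0.4]
gripper_width: 0.0855
```

```bash
python3 - <<'E'
from h import *
im,c=snap('wrist','w2.png'); marks('wrist',c,['tray','tray_handle','tray_lip','tin_front','tin_rear','block'],1)
# fit yaw/position: overlay predicted model for hypotheses
from scipy.optimize import least_squares
for nm in ['tray']:
    m=silhouettes('wrist',nm)[0]; print(m['score'])
    mk=m['pixels'].astype(np.uint8)
cn,_=cv2.findContours(mk,cv2.RETR_EXTERNAL,cv2.CHAIN_APPROX_NONE); cn=max(cn,key=cv2.contourArea)[:,0,:]
cv2.drawContours(im,[cn[:,None]],-1,(255,0,0),1)
for x0,y0,yw in [(.5365,.2862,-.27)]:
    for P in [(-.105,.065,.006),(-.105,-.065,.006),(.075,-.065,.006),(.105,-.053,.006),(.105,.053,.006),(.075,.065,.006),(0,.051,.097),(0,-.051,.097)]:
        X=[x0+P[0]*np.cos(yw)-P[1]*np.sin(yw),y0+P[0]*np.sin(yw)+P[1]*np.cos(yw),P[2]]
        u=proj(c,X); cv2.circle(im,(int(u[0]),int(u[1])),4,(0,255,0),-1)
cv2.imwrite('pics/w2o.png',im[:,:,::-1]); plan([.5365,.2862,.089],3,-.27)
E
```

```text
wrist tray 0.69 [ 0.5415  0.287  -0.0009]
wrist tray_handle 0.58 [0.5384 0.2875 0.0827]
wrist tray_lip 0.81 [0.4398 0.3139 0.004 ]
wrist tin_rear 0.8 [0.4173 0.4411 0.0016]
wrist block 0.75 [0.6016 0.2612 0.0061]
0.9
t 7.1667 world d [ 0.0045  0.0032 -0.1312] total cm [-1.01 -1.14 13.04] rows 5 each [-0.2  -0.23  2.61] tilt [0.138 0.076]
yaw tool y -0.273 twist -0.003
```

View pics/w2o.png

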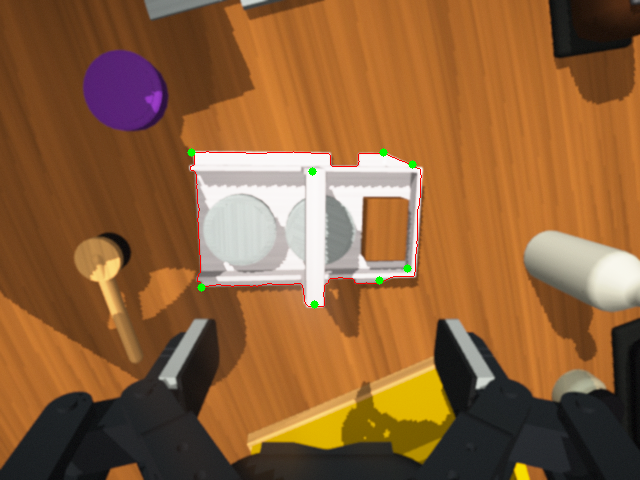

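Call:
send_rows([
  [[-0.18,-0.19,2.63],0],
  [[-0.18,-0.19,2.63],0],
  [[-0.18,-0.19,2.63],0],
  [[-0.18,-0.19,2.63],0],
  [[-0.18,-0.19,2.63],0],
  [[0,0,0],0],
], hand=-1, newtons=30)

```text
time: 7.67
tcp_pos: [0.5348, 0.2847, 0.0817]
eef_rot: [[0.257, 0.958, 0.128], [0.961, -0.267, 0.07], [0.102, 0.105, -0.989]]
contact_force: [-0.8, -0.3, -0.8]
gripper_width: 0.0854
```

Call:
send_rows([
  [[0,0,0],0],
  [[0,0,0],0],
  [[0,0,0],0],
  [[0,0,0],0],
  [[0,0,0],0],
  [[0,0,0],0],
  [[0,0,0],0],
  [[0,0,0],0],
], hand=1, newtons=30)

```text
time: 8.33
tcp_pos: [0.538, 0.2873, 0.0881]
eef_rot: [[0.256, 0.957, 0.136], [0.961, -0.267, 0.077], [0.11, 0.111, -0.988]]
contact_force: [-4.7, 1.1, 4.3]
gripper_width: 0.0002
```

Call:
send_rows([
  [[0.1,0.1,-1.0],0],
  [[0.1,0.1,-1.0],0],
  [[0.1,0.1,-1.0],0],
  [[0.1,0.1,-1.0],0],
  [[0.2,0.2,-2.0],0],
  [[0.2,0.2,-2.0],0],
  [[0,0,0],0],
])

```text
time: 8.92
tcp_pos: [0.5406, 0.2877, 0.1745]
eef_rot: [[0.256, 0.956, 0.146], [0.96, -0.269, 0.08], [0.115, 0.12, -0.986]]
contact_force: [1.8, 0.4, 0.5]
gripper_width: -0.0001
```

```bash
python3 - <<'E'
from h import *
im,c=snap('top','t1.png'); marks('top',c,['tray','tray_handle','tray_lip','tin_front','tin_rear','block'],1)
a=im[180:330,130:290]
im,c=snap('scene'); marks('scene',c,['tray','tray_handle','tray_lip','tin_front','tin_rear','block'],1)
b=im[170:320,380:540]
im,c=snap('wrist'); marks('wrist',c,['tray_lip','tin_front','block'],1)
cv2.imwrite('pics/g1.png',np.hstack([cv2.resize(q,(400,375)) for q in (a,b)])[:,:,::-1])
s=env.read_state(); print(s['contact_force'],s['gripper_width'],s['moment'])
E
```

```text
top tray 0.81 [ 0.5406  0.2857 -0.0021]
top tray_handle 0.76 [0.5411 0.2835 0.0849]
top tin_front 0.64 [0.4788 0.3002 0.0089]
top tin_rear 0.61 [0.5492 0.2743 0.0079]
top block 0.59 [0.6099 0.2577 0.0057]
scene tray 0.83 [0.541  0.2874 0.0019]
scene tray_handle 0.86 [0.5382 0.2836 0.0879]
scene tray_lip 0.68 [0.443  0.3077 0.0072]
scene tin_front 0.85 [0.4822 0.2983 0.0045]
scene tin_rear 0.59 [0.5467 0.271  0.007 ]
scene block 0.77 [0.6112 0.2552 0.0028]
wrist tray_lip 0.69 [0.4463 0.3092 0.0068]
wrist tin_front 0.59 [0.478  0.2996 0.0063]
wrist block 0.89 [0.6058 0.2596 0.0075]
[-0.04984194  0.01517327  0.04287632] 0.00010520835088890486 [-0.08303841  0.11875273 -0.01681949]
```

View pics/g1.png

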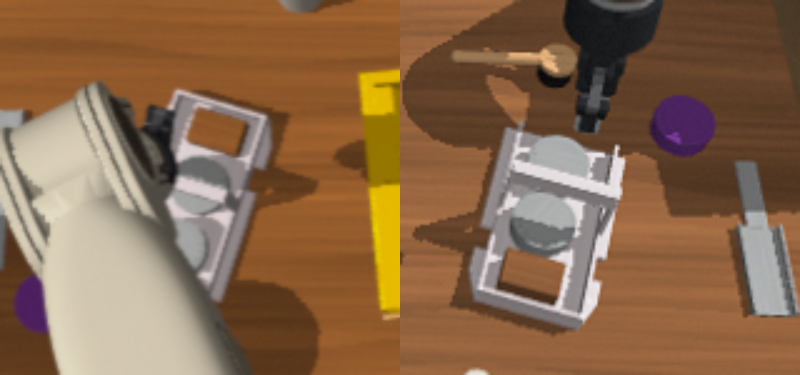

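```bash
python3 - <<'E'
from h import *
s=env.read_state(); R=np.array(s['eef_rot']);T=np.array(s['tcp_pos']); print(s['time'],T,s['gripper_width'],s['joints'])
im,c=snap('wrist'); 
for d,col in((0,(255,0,0)),(.022,(0,255,0))):
    u=proj(c,T+R[:,2]*d); print(u); cv2.circle(im,(int(u[0]),int(u[1])),3,col,-1)
for yw in (-.27,):
  for P in [(0,.051,.097),(0,-.051,.097),(-.105,.065,.006),(-.105,-.065,.006),(.075,-.065,.006)]:
    x0,y0=.5395,.2865
    X=[x0+P[0]*np.cos(yw)-P[1]*np.sin(yw),y0+P[0]*np.sin(yw)+P[1]*np.cos(yw),P[2]]
    u=proj(c,X); cv2.circle(im,(int(u[0]),int(u[1])),3,(0,0,255),-1)
cv2.imwrite('pics/w3.png',im[:,:,::-1])
E
```

```text
9.8167 [0.5374774  0.28636361 0.16828924] 0.00010520835088890486 [4.88456499e-01 3.58601993e-01 1.27682384e-02 1.06761930e+00
 2.10047894e-03 2.32641342e+00]
[327.32835029 308.80579032]
[327.2225147 287.2362559]
```

View pics/w3.png

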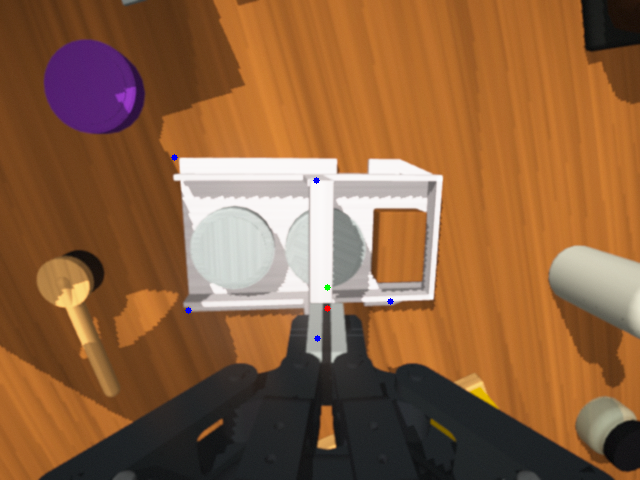

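```bash
python3 - <<'E'
from h import *
s=env.read_state(); R=np.array(s['eef_rot']);T=np.array(s['tcp_pos']); c=imaging.calibration('wrist')
for x in (-.011,.011):
    for d in (-.02,0,.01,.022): print(x,d,np.round(proj(c,T+R@[x,0,d])))
plan([.5412,.2866,.150],3,None); plan([.5412,.2866,.074],3,None)
E
```

```text
-0.011 -0.02 [327. 357.]
-0.011 0 [327. 330.]
-0.011 0.01 [327. 319.]
-0.011 0.022 [327. 307.]
0.011 -0.02 [327. 309.]
0.011 0 [327. 286.]
0.011 0.01 [327. 277.]
0.011 0.022 [327. 267.]
t 9.8667 world d [ 0.0038  0.0002 -0.0183] total cm [-0.08  0.15  1.86] rows 1 each [-0.08  0.15  1.86] tilt [0.137 0.075]
yaw tool y -0.273 twist None
t 9.8667 world d [ 0.0038  0.0002 -0.0943] total cm [-0.91 -0.71  9.36] rows 4 each [-0.23 -0.18  2.34] tilt [0.137 0.075]
yaw tool y -0.273 twist None
```

Call:
send_rows([
  [[0,0,0],0],
  [[0,0,0],0],
  [[0,0,0],0],
  [[0,0,0],0],
  [[-0.23,-0.18,2.45],0],
  [[-0.23,-0.18,2.45],0],
  [[-0.23,-0.18,2.45],0],
  [[-0.23,-0.18,2.45],0],
  [[0,0,0],0],
  [[0,0,0],0],
], hand=-1)

```text
time: 10.7
tcp_pos: [0.5404, 0.2861, 0.0682]
eef_rot: [[0.257, 0.957, 0.134], [0.961, -0.268, 0.074], [0.106, 0.11, -0.988]]
contact_force: [0.2, 0.3, 0.8]
gripper_width: 0.0854
```

Call:
send_rows([
  [[0,0,0],0],
  [[0,0,0],0],
  [[0,0,0],0],
  [[0,0,0],0],
  [[0,0,0],0],
  [[0,0,0],0],
  [[0,0,0],0],
], hand=1, newtons=30)

```text
time: 11.28
tcp_pos: [0.5431, 0.287, 0.0711]
eef_rot: [[0.257, 0.956, 0.141], [0.96, -0.269, 0.076], [0.11, 0.115, -0.987]]
contact_force: [1.6, -2.3, 5.0]
gripper_width: 0.0144
```

Call:
send_rows([
  [[0.1,0.1,-0.9],0],
  [[0.1,0.1,-0.9],0],
  [[0.15,0.15,-1.4],0],
  [[0.2,0.2,-1.8],0],
  [[0.2,0.2,-1.8],0],
  [[0.2,0.2,-1.8],0],
  [[0.2,0.2,-1.8],0],
  [[0.2,0.2,-1.8],0],
  [[0,0,0],0],
])

```text
time: 12.03
tcp_pos: [0.5426, 0.2879, 0.1972]
eef_rot: [[0.255, 0.956, 0.142], [0.96, -0.268, 0.078], [0.113, 0.116, -0.987]]
contact_force: [-0.0, 0.2, -3.8]
gripper_width: 0.0135
```

```bash
python3 - <<'E'
from h import *
s=env.read_state(); print(s['contact_force'],s['gripper_width'],s['tcp_pos'])
im,c=snap('scene'); marks('scene',c,['tray','tray_handle','tray_lip','tin_front','tin_rear','block'],1)
b=im[130:310,360:560]; print(s['joints'])
im,c=snap('wrist'); marks('wrist',c,['tray','tray_lip','tin_front','tin_rear','block'],1)
cv2.imwrite('pics/g2.png',np.hstack([cv2.resize(q,(400,360)) for q in (b,im)])[:,:,::-1])
im,c=snap('top'); marks('top',c,['tub','stack','track_mouth','track_home'],2)
E
```

```text
[-0.03158775  0.24327429 -3.84602415] 0.013458016575356491 [0.54259535 0.28793067 0.19719861]
scene tray 0.66 [0.5521 0.2836 0.1305]
scene tray_handle 0.85 [0.5379 0.2863 0.2152]
scene tray_lip 0.94 [0.4514 0.3097 0.1213]
scene tin_front 0.66 [0.4845 0.2971 0.1242]
scene tin_rear 0.72 [ 0.4231  0.4414 -0.0024]
scene block 0.96 [0.6182 0.2557 0.1381]
[0.48650146 0.34788696 0.07328468 1.13335759 0.00268546 2.32412413]
wrist tray 0.92 [0.5472 0.2828 0.1207]
wrist tray_lip 0.79 [0.4483 0.3099 0.1181]
wrist tin_front 0.68 [0.4813 0.2956 0.1214]
wrist tin_rear 0.96 [0.4181 0.4404 0.0034]
wrist block 0.93 [0.6093 0.2582 0.1352]
top tub 0.74 [ 0.5358 -0.3022  0.006 ]
top stack 0.68 [ 0.5489 -0.0075 -0.0037]
top stack 0.16 [ 0.5452 -0.0115  0.1074]
top track_mouth 0.66 [ 0.5351 -0.3006  0.0035]
top track_home 0.81 [ 0.5414 -0.01    0.112 ]
```

View pics/g2.png

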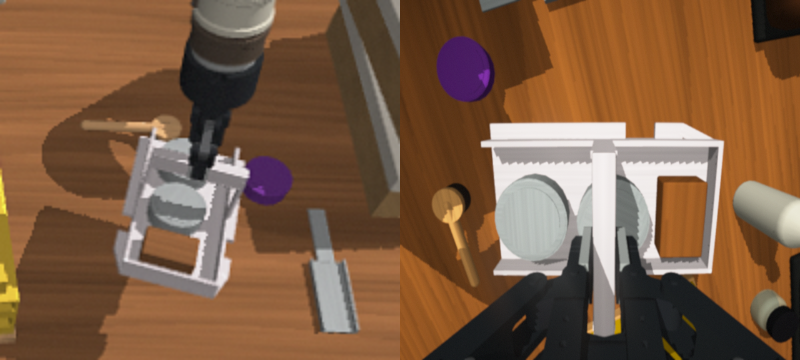

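```bash
cat > fit.py <<'E'
from h import *
from scipy.optimize import minimize
def box(x0,x1,y0,y1,z0,z1): return [(x,y,z) for x in (x0,x1) for y in (y0,y1) for z in (z0,z1)]
M={'tub':(box(-.1125,.1125,-.0975,.0975,0,.018),box(-.1075,.1075,-.0925,.0925,.018,.093)),
   'stack':(box(-.130,.120,-.09,.09,.0,.108),box(.1,.12,-.09,.09,.108,.138))}
def hull(c,P,p):
    cs,sn=np.cos(p[2]),np.sin(p[2])
    u=np.array([proj(c,(p[0]+cs*x-sn*y,p[1]+sn*x+cs*y,z)) for x,y,z in P])
    return cv2.convexHull((u*16).astype(np.int32))
def fit(nm,p0,cams):
    d=[]
    for cam in cams:
        snap(cam); c=imaging.calibration(cam); m=silhouettes(cam,nm)[0]; d.append((c,m['pixels']))
    def cost(p):
        t=0
        for c,m in d:
            im=np.zeros((480,640),np.uint8)
            for P in M[nm]: cv2.fillConvexPoly(im,hull(c,P,p),1,shift=4)
            t+=1-(im.astype(bool)&m).sum()/(im.astype(bool)|m).sum()
        return t/len(d)
    b=minimize(cost,p0,method='Nelder-Mead',options=dict(initial_simplex=[p0,np.add(p0,[.01,0,0]),np.add(p0,[0,.01,0]),np.add(p0,[0,0,.1])],xatol=1e-4,fatol=1e-5))
    print(nm,cams,np.round(b.x,4),round(b.fun,4)); return b.x
if __name__=='__main__':
    for cams in (['top'],['scene'],['top','scene']):
        fit('tub',[.5355,-.302,.1],cams)
    fit('stack',[.545,-.008,.09],['top']); fit('stack',[.545,-.008,.09],['scene'])
E
python3 fit.py
```

```text
tub ['top'] [ 0.5354 -0.3031  0.1294] 0.02
tub ['scene'] [ 0.5357 -0.3031  0.1283] 0.0207
tub ['top', 'scene'] [ 0.5362 -0.3023  0.1266] 0.02
stack ['top'] [ 0.5436 -0.0087  0.1179] 0.0341
stack ['scene'] [ 0.5519 -0.0085  0.1067] 0.0181
```

Call:
send_rows([
  [[0,0,-0.8],-0.03],
  [[0,0,-1.6],-0.06],
  [[0,0,-2.0],-0.08],
  [[0,0,-2.0],-0.08],
  [[0,0,-1.5],-0.08],
  [[0,0,-1.0],-0.05],
  [[0,0,-0.5],-0.02],
  [[0,0,0],0],
], newtons=40)

```text
time: 14.2
tcp_pos: [0.5289, 0.2802, 0.2876]
eef_rot: [[-0.136, 0.981, 0.14], [0.989, 0.127, 0.077], [0.058, 0.149, -0.987]]
contact_force: [-0.8, -0.1, -6.3]
gripper_width: 0.0127
```

```bash
python3 - <<'E'
from h import *
print(env.read_state()['gripper_width']); plan([.569,-.298,.25],3.5,.128)
E
```

```text
0.012695472236675378
t 14.2 world d [ 0.0401 -0.5782 -0.0376] total cm [-57.94  -3.95  -0.16] rows 17 each [-3.41 -0.23 -0.01] tilt [0.14  0.077]
yaw tool y 0.128 twist 0.0
```

Call:
send_rows([
  [[-0.5,0,0],0],
  [[-1.0,-0.1,0],0],
  [[-1.5,-0.1,0],0],
  [[-2.0,-0.1,0],0],
  [[-2.5,-0.2,0],0],
  [[-3.0,-0.2,0],0],
  [[-3.5,-0.25,0],0],
  [[-3.5,-0.25,0],0],
  [[-3.5,-0.25,0],0],
  [[-3.5,-0.25,0],0],
])

```text
time: 15.03
tcp_pos: [0.544, 0.0328, 0.2683]
eef_rot: [[-0.135, 0.982, 0.135], [0.989, 0.126, 0.074], [0.056, 0.144, -0.988]]
contact_force: [0.9, 0.5, -6.1]
gripper_width: 0.0128
```

Call:
send_rows([
  [[-3.5,-0.25,0],0],
  [[-3.5,-0.25,0],0],
  [[-3.5,-0.25,0],0],
  [[-3.5,-0.25,0],0],
  [[-3.5,-0.25,0],0],
  [[-3.5,-0.25,0],0],
  [[-3.4,-0.25,0],0],
  [[-3.0,-0.2,0],0],
  [[-2.5,-0.2,0],0],
  [[-2.0,-0.15,0],0],
])

```text
time: 15.87
tcp_pos: [0.5645, -0.2864, 0.2462]
eef_rot: [[-0.133, 0.982, 0.134], [0.989, 0.124, 0.075], [0.057, 0.143, -0.988]]
contact_force: [-0.9, -0.3, -5.1]
gripper_width: 0.0129
```

Call:
send_rows([
  [[-1.5,-0.1,0],0],
  [[-1.0,-0.1,0],0],
  [[-0.5,0,0],0],
  [[0,0,0],0],
])

```text
time: 16.2
tcp_pos: [0.5676, -0.314, 0.2451]
eef_rot: [[-0.135, 0.982, 0.136], [0.989, 0.125, 0.076], [0.057, 0.145, -0.988]]
contact_force: [0.2, 0.1, -5.1]
gripper_width: 0.0128
```

```bash
cat >> h.py <<'E'
def tubf(X,p=(.5358,-.3028,.128)):
    d=np.array(X[:2])-p[:2]; c,s=np.cos(p[2]),np.sin(p[2]); return np.r_[c*d[0]+s*d[1],-s*d[0]+c*d[1],X[2]]
def tubmarks(cam,names=('tray_handle','tray_lip','tray','tin_front','tin_rear','block')):
    im,c=snap(cam)
    for n in names:
        for m in mark_of(cam,n)[:1]: print(cam,n,round(m['score'],2),np.round(tubf(towld(c,m['xyz'])),3))
    return im
E
python3 - <<'E'
from h import *
s=env.read_state(); print(s['time'],s['tcp_pos'],s['gripper_width'],s['contact_force'],'tcp tub',np.round(tubf(s['tcp_pos']),3))
tubmarks('scene'); tubmarks('wrist')
plan([.569,-.298,.155],1,.128)
E
```

```text
16.2 [ 0.56756786 -0.31401055  0.24509122] 0.01275962721199436 [ 0.17690166  0.1445141  -5.10243653] tcp tub [ 0.03  -0.015  0.245]
scene tray_handle 0.82 [ 0.026 -0.016  0.262]
scene tray 0.55 [ 0.043 -0.02   0.179]
scene tin_front 0.68 [-0.024 -0.027  0.174]
scene tin_rear 0.7 [-0.021  0.751 -0.001]
scene block 0.84 [ 0.11  -0.029  0.188]
wrist tray_handle 0.91 [ 0.029 -0.016  0.26 ]
wrist tray_lip 0.97 [-0.059 -0.02   0.168]
wrist tray 0.61 [ 0.038 -0.02   0.178]
wrist tin_front 0.71 [-0.022 -0.021  0.174]
wrist tin_rear 0.8 [ 0.056 -0.028  0.184]
wrist block 0.68 [ 0.108 -0.026  0.192]
t 16.9 world d [ 0.0007  0.0149 -0.0914] total cm [ 0.94 -1.07  9.14] rows 10 each [ 0.09 -0.11  0.91] tilt [0.137 0.075]
yaw tool y 0.129 twist 0.001
```

Call:
send_rows([
  [[0.12,-0.1,0.5],0],
  [[0.12,-0.15,1.0],0],
  [[0.12,-0.15,1.2],0],
  [[0.12,-0.15,1.2],0],
  [[0.12,-0.15,1.2],0],
  [[0.12,-0.15,1.2],0],
  [[0.12,-0.1,1.0],0],
  [[0.1,-0.1,0.7],0],
  [[0,0,0],0],
])

```text
time: 17.65
tcp_pos: [0.5664, -0.2979, 0.1639]
eef_rot: [[-0.137, 0.982, 0.134], [0.989, 0.127, 0.078], [0.059, 0.143, -0.988]]
contact_force: [-0.6, -0.3, -6.8]
gripper_width: 0.013
```

Call:
send_rows([
  [[0,-0.03,0.3],0],
  [[0,-0.03,0.3],0],
  [[0,-0.03,0.3],0],
  [[0,0,0],0],
], newtons=20)

```text
time: 17.98
tcp_pos: [0.5686, -0.2988, 0.158]
eef_rot: [[-0.136, 0.981, 0.139], [0.989, 0.127, 0.075], [0.056, 0.148, -0.987]]
contact_force: [0.8, -0.7, -1.9]
gripper_width: 0.0131
```

```bash
python3 - <<'E'
from h import *
s=env.read_state(); print(s['time'],s['tcp_pos'],s['gripper_width'],s['contact_force'],'tcp tub',np.round(tubf(s['tcp_pos']),3))
tubmarks('wrist',('tray_handle','tray_lip','tin_front','tin_rear','block'))
E
```

```text
17.9833 [ 0.56855118 -0.29882504  0.15795937] 0.013128158300014419 [ 0.79879466 -0.71810845 -1.9313395 ] tcp tub [ 0.033 -0.     0.158]
wrist tray_handle 0.87 [ 0.033 -0.002  0.17 ]
wrist tray_lip 0.81 [-0.059 -0.007  0.081]
wrist tin_front 0.71 [-0.019 -0.011  0.086]
wrist tin_rear 0.8 [ 0.057 -0.013  0.095]
wrist block 0.7 [ 0.11  -0.012  0.104]
```

Call:
send_rows([
  [[0,-0.03,0.2],0],
  [[0,-0.03,0.2],0],
  [[0,-0.03,0.2],0],
  [[0,0,0],0],
])

```text
time: 18.62
tcp_pos: [0.5678, -0.3006, 0.1535]
eef_rot: [[-0.134, 0.981, 0.139], [0.99, 0.126, 0.07], [0.052, 0.147, -0.988]]
contact_force: [-4.6, -4.7, 6.2]
gripper_width: 0.0128
```

```bash
cat > chk.py <<'E'
from h import *
s=env.read_state(); print(round(s['time'],2),'w',round(s['gripper_width'],4),'F',np.round(s['contact_force'],1),'M',np.round(s['moment'],2),'tcp tub',np.round(tubf(s['tcp_pos']),3),'tilt',np.round(np.array(s['eef_rot'])[:2,2],3))
tubmarks('wrist',('tray_lip','tin_front','tin_rear','block'))
E
python3 chk.py
```

```text
18.62 w 0.0128 F [-4.6 -4.7  6.2] M [-0.5   0.75 -0.05] tcp tub [ 0.032 -0.002  0.154] tilt [0.139 0.07 ]
wrist tray_lip 0.73 [-0.058 -0.007  0.071]
wrist tin_rear 0.58 [ 0.056 -0.013  0.09 ]
wrist block 0.81 [ 0.106 -0.008  0.104]
```

Call:
send_rows([
  [[0,-0.03,0.2],0],
  [[0,-0.03,0.2],0],
  [[0,-0.03,0.2],0],
  [[0,0,0],0],
])

```text
time: 19.2
tcp_pos: [0.5664, -0.3018, 0.1504]
eef_rot: [[-0.132, 0.981, 0.139], [0.99, 0.124, 0.067], [0.048, 0.147, -0.988]]
contact_force: [-14.6, -5.9, 18.5]
gripper_width: 0.0128
```

```bash
python3 chk.py
```

```text
19.2 w 0.0128 F [-14.6  -5.9  18.5] M [-0.55  1.98  0.04] tcp tub [ 0.03  -0.003  0.15 ] tilt [0.139 0.067]
wrist tray_lip 0.78 [-0.055 -0.004  0.063]
wrist tin_front 0.77 [-0.018 -0.009  0.074]
wrist tin_rear 0.66 [ 0.055 -0.01   0.089]
wrist block 0.59 [ 0.11  -0.011  0.1  ]
```

Call:
send_rows([
  [[0,0,0],0],
  [[0,0,0],0],
  [[0,0,0],0],
], hand=0.68)

```text
time: 19.7
tcp_pos: [0.566, -0.3018, 0.1497]
eef_rot: [[-0.132, 0.982, 0.138], [0.99, 0.124, 0.067], [0.048, 0.145, -0.988]]
contact_force: [-13.9, -6.0, 15.1]
gripper_width: 0.0135
```

```bash
python3 chk.py
```

```text
19.7 w 0.0135 F [-13.9  -6.   15.1] M [-0.88  2.22  0.08] tcp tub [ 0.03  -0.003  0.15 ] tilt [0.138 0.067]
wrist tray_lip 0.65 [-0.055 -0.008  0.064]
wrist tin_front 0.72 [-0.02  -0.008  0.075]
wrist tin_rear 0.75 [ 0.056 -0.01   0.089]
wrist block 0.55 [ 0.109 -0.011  0.101]
```

Call:
send_rows([
  [[0,0,0],0],
  [[0,0,0],0],
  [[0,0,0],0],
], hand=0.65)

```text
time: 20.2
tcp_pos: [0.5661, -0.2999, 0.147]
eef_rot: [[-0.134, 0.982, 0.136], [0.99, 0.125, 0.071], [0.053, 0.144, -0.988]]
contact_force: [-9.2, -2.8, 6.8]
gripper_width: 0.0152
```

Call:
send_rows([
  [[0,0,0],0],
  [[0,0,0],0],
  [[0,0,0],0],
], hand=0.62)

```text
time: 20.45
tcp_pos: [0.5663, -0.2986, 0.1455]
eef_rot: [[-0.135, 0.982, 0.135], [0.989, 0.126, 0.073], [0.055, 0.143, -0.988]]
contact_force: [-4.3, -1.4, 0.1]
gripper_width: 0.0163
```

```bash
python3 chk.py
```

```text
20.45 w 0.0163 F [-4.3 -1.4  0.1] M [-0.42  1.14 -0.02] tcp tub [0.031 0.    0.145] tilt [0.135 0.073]
wrist tray_lip 0.68 [-0.05  -0.001  0.055]
wrist tin_front 0.75 [-0.011 -0.004  0.068]
wrist tin_rear 0.93 [ 0.059 -0.009  0.086]
wrist block 0.57 [ 0.114 -0.009  0.104]
```

Call:
send_rows([
  [[0,-0.02,0.15],0],
  [[0,-0.02,0.15],0],
  [[0,0,0],0],
], hand=0.6)

```text
time: 20.95
tcp_pos: [0.5656, -0.2983, 0.1421]
eef_rot: [[-0.135, 0.982, 0.133], [0.989, 0.126, 0.074], [0.056, 0.142, -0.988]]
contact_force: [-7.2, -1.7, 2.8]
gripper_width: 0.0173
```

Call:
send_rows([
  [[0,-0.02,0.15],0],
  [[0,-0.02,0.15],0],
  [[0,0,0],0],
], hand=0.58)

```text
time: 21.2
tcp_pos: [0.565, -0.2982, 0.1391]
eef_rot: [[-0.134, 0.982, 0.132], [0.989, 0.125, 0.074], [0.056, 0.141, -0.988]]
contact_force: [-8.3, -1.8, 2.8]
gripper_width: 0.0181
```

```bash
python3 chk.py
```

```text
21.2 w 0.0181 F [-8.3 -1.8  2.8] M [-0.42  1.73  0.05] tcp tub [0.03  0.001 0.139] tilt [0.132 0.074]
wrist tray_lip 0.92 [-0.044 -0.001  0.047]
wrist tin_front 0.63 [-0.01  -0.003  0.06 ]
wrist tin_rear 0.89 [ 0.066 -0.01   0.086]
wrist block 0.66 [ 0.114 -0.007  0.104]
```

Call:
send_rows([
  [[0,0.0,0.15],0],
  [[0,0.0,0.1],0],
  [[0,0,0],0],
], hand=0.56)

```text
time: 21.7
tcp_pos: [0.5652, -0.298, 0.1368]
eef_rot: [[-0.134, 0.982, 0.132], [0.989, 0.125, 0.074], [0.056, 0.141, -0.988]]
contact_force: [-8.7, -1.8, 3.6]
gripper_width: 0.0187
```

Call:
send_rows([
  [[0,0.05,0.1],0],
  [[0,0.0,0.1],0],
  [[0,0,0],0],
], hand=0.54)

```text
time: 21.95
tcp_pos: [0.566, -0.2978, 0.1348]
eef_rot: [[-0.134, 0.982, 0.132], [0.989, 0.125, 0.074], [0.056, 0.141, -0.988]]
contact_force: [-8.9, -1.0, 3.3]
gripper_width: 0.0196
```

```bash
python3 chk.py
```

```text
21.95 w 0.0196 F [-8.9 -1.   3.3] M [-0.39  1.81  0.01] tcp tub [0.031 0.001 0.135] tilt [0.132 0.074]
wrist tray_lip 0.9 [-0.041 -0.002  0.047]
wrist tin_front 0.6 [-0.008 -0.003  0.06 ]
wrist tin_rear 0.72 [ 0.066 -0.011  0.083]
wrist block 0.94 [ 0.114 -0.009  0.105]
```

Call:
send_rows([
  [[0,0.05,0.15],0],
  [[0,0.05,0.15],0],
  [[0,0,0],0],
], hand=0.52)

```text
time: 22.45
tcp_pos: [0.5675, -0.2973, 0.132]
eef_rot: [[-0.134, 0.982, 0.132], [0.989, 0.125, 0.074], [0.056, 0.141, -0.988]]
contact_force: [-8.9, -1.7, 3.1]
gripper_width: 0.0203
```

Call:
send_rows([
  [[0,0.05,0.15],0],
  [[0,0.05,0.15],0],
  [[0,0,0],0],
], hand=0.5)

```text
time: 22.7
tcp_pos: [0.5691, -0.297, 0.1292]
eef_rot: [[-0.134, 0.982, 0.133], [0.989, 0.125, 0.074], [0.056, 0.141, -0.988]]
contact_force: [-8.0, -2.2, 3.1]
gripper_width: 0.0214
```

```bash
sed -i "s/^tubmarks.*/im=tubmarks('wrist',('tray_lip','tin_front','tin_rear','block')); cv2.imwrite('pics\/chk.png',im[:,:,::-1])/" chk.py; python3 chk.py
```

```text
22.7 w 0.0214 F [-8.  -2.2  3.1] M [-0.31  1.58  0.06] tcp tub [0.034 0.002 0.129] tilt [0.133 0.074]
wrist tray_lip 0.57 [-0.044 -0.     0.047]
wrist tin_front 0.63 [-0.012 -0.004  0.063]
wrist tin_rear 0.92 [ 0.063 -0.008  0.09 ]
wrist block 0.71 [ 0.114 -0.008  0.105]
```

View pics/chk.png

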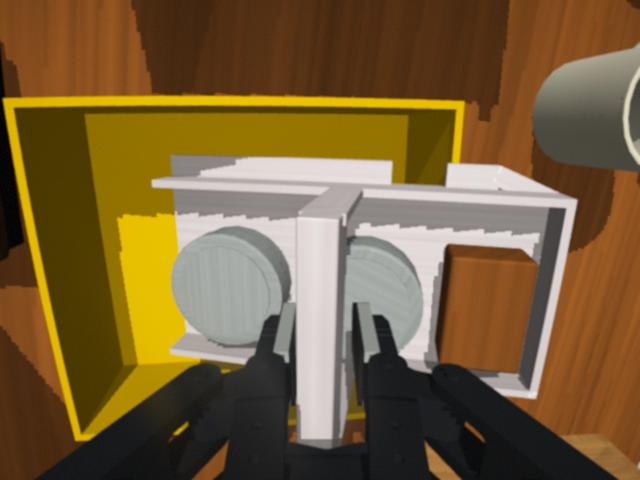

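```bash
python3 - <<'E'
from h import *
c=imaging.calibration('wrist'); s=env.read_state(); print(s['tcp_pos'])
O=np.array([(-.105,.065,.006),(.021,.065,.006),(.049,.065,.006),(.075,.065,.006),(.105,.053,.026),(.105,-.053,.026)])
I=np.array([(172,155),(392,160),(447,163),(500,166),(575,200),(538,397)],float)
from scipy.optimize import least_squares
cs,sn=np.cos(.128),np.sin(.128); Tb=np.array([[cs,-sn,0],[sn,cs,0],[0,0,1]])
def pose(p):
    Rx=cv2.Rodrigues(np.array([p[3],0,0.]))[0]; Ry=cv2.Rodrigues(np.array([0,-p[4],0.]))[0]; Rz=cv2.Rodrigues(np.array([0,0,p[5]]))[0]
    return Tb@(Rz@Ry@Rx), np.array([.5358,-.3028,0])+Tb@p[:3]
def f(p):
    R,t=pose(p); return np.r_[(np.array([proj(c,R@o+t) for o in O])-I).ravel()/2, p[3]/.1,p[5]/.05]
b=least_squares(f,[.04,0,.08,0,.35,0]); p=b.x; print('x y z roll pitch yaw',np.round(p,3),np.round(f(p)*2,1))
R,t=pose(p)
for n,o in(('lip under',(-.105,0,0)),('bar',(0,0,.086)),('rimpt',(.06,0,0))): print(n,np.round(tubf(R@np.array(o)+t),3))
print('tip',np.round(tubf(np.array(s['tcp_pos'])+.022*np.array(s['eef_rot'])[:,2]),3), 'tcp',np.round(tubf(s['tcp_pos']),3))
E
```

```text
[ 0.56931139 -0.29698609  0.12938566]
x y z roll pitch yaw [ 0.055 -0.002  0.075 -0.007  0.32  -0.018] [-0.   0.5  0.2  1.4  0.4  0.3  0.2 -0.6  0.8 -1.8 -1.8  0.5 -0.1 -0.7]
lip under [-0.045  0.     0.042]
bar [ 0.028 -0.001  0.157]
rimpt [ 0.112 -0.003  0.094]
tip [0.037 0.003 0.108] tcp [0.034 0.001 0.129]
```

Call:
send_rows([
  [[0,-0.2,0],0],
  [[0,0,0],0],
  [[0,-0.2,0],0],
  [[0,0,0],0],
])

```text
time: 23.28
tcp_pos: [0.5673, -0.2968, 0.1283]
eef_rot: [[-0.136, 0.981, 0.136], [0.989, 0.127, 0.075], [0.057, 0.145, -0.988]]
contact_force: [-3.1, 0.3, -0.7]
gripper_width: 0.0212
```

```bash
python3 chk.py
```

```text
23.28 w 0.0212 F [-3.1  0.3 -0.7] M [-0.33  0.9  -0.02] tcp tub [0.032 0.002 0.128] tilt [0.136 0.075]
wrist tin_front 0.72 [-0.007 -0.003  0.062]
wrist tin_rear 0.55 [ 0.064 -0.009  0.085]
```

Force relaxed as predicted; the rear finger now governs the tilt. Continue back.

Call:
send_rows([
  [[0,-0.2,0],0],
  [[0,0,0],0],
  [[0,-0.2,0],0],
  [[0,0,0],0],
])

```text
time: 23.87
tcp_pos: [0.5638, -0.297, 0.1276]
eef_rot: [[-0.137, 0.981, 0.137], [0.989, 0.127, 0.076], [0.057, 0.146, -0.988]]
contact_force: [-2.6, -0.0, -1.5]
gripper_width: 0.0212
```

```bash
python3 chk.py
```

```text
23.87 w 0.0212 F [-2.6 -0.  -1.5] M [-0.14  0.63 -0.03] tcp tub [0.028 0.002 0.128] tilt [0.137 0.076]
wrist tin_front 0.62 [-0.008 -0.004  0.055]
wrist tin_rear 0.64 [ 0.063 -0.01   0.081]
wrist block 0.94 [ 0.114 -0.008  0.104]
```

Call:
send_rows([
  [[0,-0.2,0],0],
  [[0,0,0],0],
  [[0,0,0],0],
])

```text
time: 24.37
tcp_pos: [0.5618, -0.2975, 0.1276]
eef_rot: [[-0.136, 0.981, 0.137], [0.989, 0.127, 0.075], [0.057, 0.146, -0.988]]
contact_force: [-2.9, -0.6, -1.5]
gripper_width: 0.0215
```

```bash
python3 chk.py
```

```text
24.37 w 0.0215 F [-2.9 -0.6 -1.5] M [-0.11  0.67 -0.  ] tcp tub [0.026 0.002 0.128] tilt [0.137 0.075]
wrist tin_front 0.56 [-0.008 -0.003  0.053]
wrist tin_rear 0.68 [ 0.063 -0.01   0.081]
wrist block 0.72 [ 0.115 -0.007  0.105]
```

Call:
send_rows([
  [[0,-0.2,0],0],
  [[0,0,0],0],
  [[0,-0.2,0],0],
  [[0,0,0],0],
  [[0,0,0],0],
])

```text
time: 25.03
tcp_pos: [0.558, -0.2981, 0.1271]
eef_rot: [[-0.136, 0.981, 0.137], [0.989, 0.127, 0.075], [0.056, 0.146, -0.988]]
contact_force: [-1.8, -0.1, -0.8]
gripper_width: 0.0214
```

```bash
python3 chk.py
```

```text
25.03 w 0.0214 F [-1.8 -0.1 -0.8] M [-0.17  0.71  0.02] tcp tub [0.023 0.002 0.127] tilt [0.137 0.075]
wrist tin_front 0.73 [-0.006 -0.005  0.045]
wrist tin_rear 0.92 [ 0.064 -0.011  0.08 ]
wrist block 0.86 [ 0.114 -0.006  0.105]
```

Call:
send_rows([
  [[0,-0.2,0],0],
  [[0,0,0],0],
  [[0,-0.1,0],0],
  [[0,0,0],0],
  [[0,0,0],0],
])

```text
time: 25.7
tcp_pos: [0.556, -0.2985, 0.1273]
eef_rot: [[-0.137, 0.981, 0.139], [0.989, 0.128, 0.075], [0.056, 0.148, -0.987]]
contact_force: [0.9, 0.6, 0.5]
gripper_width: 0.0216
```

```bash
python3 chk.py
```

```text
25.7 w 0.0216 F [0.9 0.6 0.5] M [ 0.02 -0.19 -0.01] tcp tub [0.021 0.002 0.127] tilt [0.139 0.075]
wrist tin_front 0.61 [-0.022 -0.003  0.038]
wrist tin_rear 0.8 [ 0.059 -0.007  0.072]
wrist block 0.56 [ 0.095 -0.007  0.099]
```

View pics/chk.png

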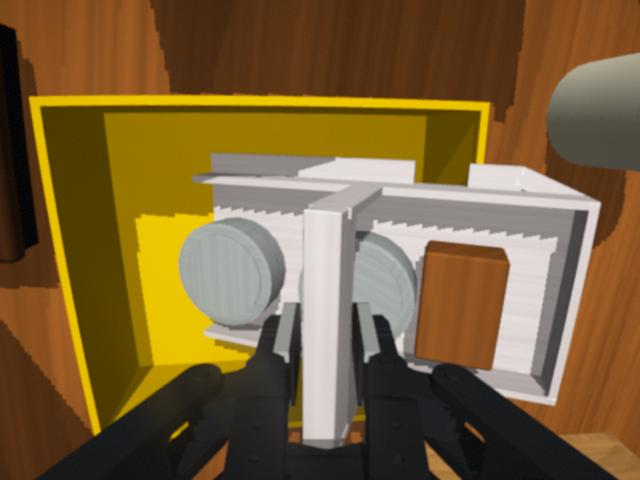

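Call:
send_rows([
  [[0,0,0],0],
  [[0,0,0],0],
  [[0,0,0],0],
  [[0,0,0],0],
  [[0,0,0],0],
])

```text
time: 26.37
tcp_pos: [0.5555, -0.2984, 0.1269]
eef_rot: [[-0.137, 0.981, 0.138], [0.989, 0.127, 0.075], [0.056, 0.147, -0.988]]
contact_force: [2.4, 0.8, 1.3]
gripper_width: 0.0215
```

```bash
python3 chk.py
```

```text
26.37 w 0.0215 F [2.4 0.8 1.3] M [ 0.09 -0.42 -0.05] tcp tub [0.02  0.002 0.127] tilt [0.138 0.075]
wrist tin_front 0.74 [-0.024 -0.005  0.037]
wrist block 0.71 [ 0.077 -0.007  0.09 ]
```

Call:
send_rows([
  [[0,0.2,0],0],
  [[0,0.2,0],0],
  [[0,0.2,0],0],
  [[0,0.2,0],0],
  [[0,0,0],0],
])

```text
time: 27.03
tcp_pos: [0.5572, -0.298, 0.126]
eef_rot: [[-0.133, 0.983, 0.125], [0.989, 0.124, 0.075], [0.058, 0.134, -0.989]]
contact_force: [-12.3, -1.9, 5.1]
gripper_width: 0.0214
```

```bash
python3 chk.py
```

```text
27.03 w 0.0214 F [-12.3  -1.9   5.1] M [-0.37  2.47  0.12] tcp tub [0.022 0.002 0.126] tilt [0.125 0.075]
wrist tin_front 0.89 [-0.025 -0.002  0.041]
wrist block 0.57 [ 0.076 -0.006  0.089]
```

Call:
send_rows([
  [[0,0.2,0],0],
  [[0,0.2,0],0],
  [[0,0.2,0],0],
  [[0,0,0],0],
  [[0,0,0],0],
])

```text
time: 27.7
tcp_pos: [0.5609, -0.2975, 0.1268]
eef_rot: [[-0.131, 0.984, 0.122], [0.99, 0.123, 0.074], [0.058, 0.13, -0.99]]
contact_force: [-17.9, -1.8, 8.9]
gripper_width: 0.0212
```

```bash
python3 chk.py
```

```text
27.7 w 0.0212 F [-17.9  -1.8   8.9] M [-0.38  3.59  0.22] tcp tub [0.026 0.002 0.127] tilt [0.122 0.074]
wrist tray_lip 0.25 [ 0.022 -0.003  0.146]
wrist block 0.84 [ 0.078 -0.01   0.089]
```

View pics/chk.png

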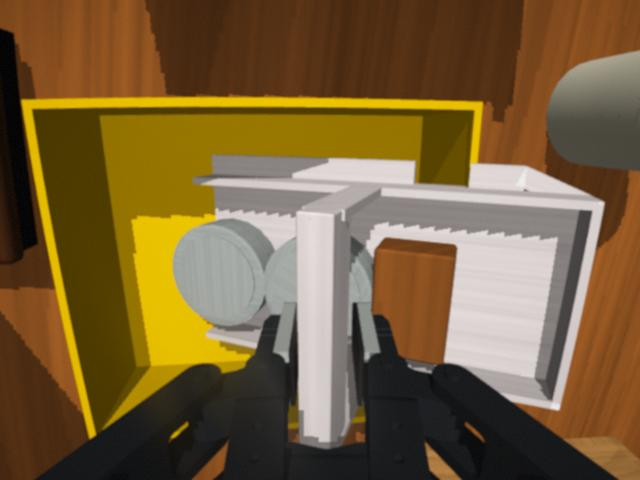

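Call:
send_rows([
  [[0,-0.3,0],0],
  [[0,-0.3,0],0],
  [[0,-0.2,-0.1],0],
  [[0,0,0],0],
])

```text
time: 28.28
tcp_pos: [0.5602, -0.2978, 0.128]
eef_rot: [[-0.136, 0.981, 0.136], [0.989, 0.127, 0.076], [0.057, 0.145, -0.988]]
contact_force: [-1.5, -0.4, -0.8]
gripper_width: 0.021
```

Call:
send_rows([
  [[0,0,-0.1],0],
  [[0,0,-0.2],0],
  [[0,0,-0.2],0],
  [[0,0,0],0],
], hand=0.58, newtons=25)

```text
time: 28.62
tcp_pos: [0.5603, -0.2978, 0.1332]
eef_rot: [[-0.137, 0.981, 0.137], [0.989, 0.128, 0.076], [0.057, 0.146, -0.988]]
contact_force: [-0.7, -0.2, -3.1]
gripper_width: 0.0182
```

```bash
python3 chk.py
```

```text
28.62 w 0.0182 F [-0.7 -0.2 -3.1] M [-0.08  0.25  0.04] tcp tub [0.025 0.002 0.133] tilt [0.137 0.076]
wrist tin_front 0.63 [-0.029 -0.005  0.042]
wrist block 0.64 [ 0.073 -0.006  0.085]
```

Call:
send_rows([
  [[0,0.1,-0.2],0],
  [[0,0.2,-0.2],0],
  [[0,0.2,-0.2],0],
  [[0,0.2,-0.15],0],
  [[0,0.2,-0.1],0],
  [[0,0,0],0],
])

```text
time: 29.37
tcp_pos: [0.5682, -0.2978, 0.1438]
eef_rot: [[-0.136, 0.981, 0.138], [0.989, 0.127, 0.075], [0.056, 0.147, -0.988]]
contact_force: [-4.2, 1.0, -0.8]
gripper_width: 0.018
```

```bash
python3 chk.py
```

```text
29.37 w 0.018 F [-4.2  1.  -0.8] M [-0.1   0.86  0.05] tcp tub [0.033 0.001 0.144] tilt [0.138 0.075]
wrist tin_front 0.55 [-0.035 -0.006  0.057]
wrist tin_rear 0.56 [ 0.029 -0.01   0.073]
wrist block 0.75 [ 0.073 -0.007  0.093]
```

Call:
send_rows([
  [[0,0.25,-0.05],0],
  [[0,0.25,-0.05],0],
  [[0,0.3,-0.05],0],
  [[0,0.3,-0.05],0],
  [[0,0.3,-0.05],0],
  [[0,0.3,-0.05],0],
  [[0,0.3,-0.05],0],
  [[0,0,0],0],
])

```text
time: 30.28
tcp_pos: [0.5875, -0.2959, 0.1507]
eef_rot: [[-0.136, 0.981, 0.139], [0.989, 0.127, 0.074], [0.055, 0.147, -0.988]]
contact_force: [-5.1, 0.3, 0.4]
gripper_width: 0.018
```

```bash
python3 chk.py
```

```text
30.28 w 0.018 F [-5.1  0.3  0.4] M [-0.17  0.97  0.05] tcp tub [0.052 0.    0.151] tilt [0.139 0.074]
wrist tray_lip 0.73 [ 0.249  0.096 -0.002]
wrist tin_front 0.72 [-0.027 -0.004  0.078]
wrist tin_rear 0.6 [ 0.037 -0.014  0.085]
wrist block 0.74 [ 0.083 -0.007  0.095]
```

Call:
send_rows([
  [[0,0.3,0],0],
  [[0,0.4,0],0],
  [[0,0.4,0],0],
  [[0,0.4,0],0],
  [[0,0.4,0],0],
  [[0,0.4,0],0],
  [[0,0.3,0],0],
  [[0,0,0],0],
])

```text
time: 31.2
tcp_pos: [0.6135, -0.2916, 0.1529]
eef_rot: [[-0.137, 0.981, 0.138], [0.989, 0.128, 0.076], [0.057, 0.147, -0.988]]
contact_force: [-3.0, -0.1, -1.2]
gripper_width: 0.0181
```

```bash
python3 chk.py
```

```text
31.2 w 0.0181 F [-3.  -0.1 -1.2] M [-0.12  0.58  0.01] tcp tub [0.078 0.001 0.153] tilt [0.138 0.076]
wrist tin_front 0.71 [-0.006 -0.004  0.084]
wrist tin_rear 0.8 [ 0.061 -0.012  0.091]
```

View pics/chk.png

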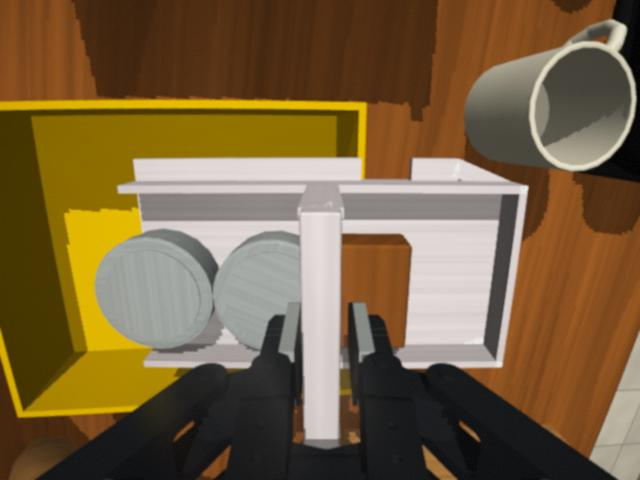

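Call:
send_rows([
  [[0,0,0],0],
  [[0,0,0],0],
  [[0,-0.3,0],0],
  [[0,-0.3,0],0],
  [[0,-0.3,0],0],
  [[0,-0.3,0],0],
  [[0,0,0],0],
], hand=0.5)

```text
time: 32.03
tcp_pos: [0.5998, -0.2937, 0.1514]
eef_rot: [[-0.136, 0.981, 0.137], [0.989, 0.126, 0.075], [0.057, 0.145, -0.988]]
contact_force: [-2.0, -0.7, -0.7]
gripper_width: 0.0209
```

```bash
python3 chk.py
```

```text
32.03 w 0.0209 F [-2.  -0.7 -0.7] M [-0.15  0.57  0.  ] tcp tub [0.065 0.001 0.151] tilt [0.137 0.075]
wrist tray_lip 0.23 [-0.003 -0.004  0.065]
wrist tin_front 0.79 [-0.    -0.002  0.065]
wrist tin_rear 0.92 [ 0.063 -0.01   0.085]
wrist block 0.62 [ 0.104 -0.007  0.102]
```

Call:
send_rows([
  [[0,-0.2,0],0],
  [[0,0,0],0],
  [[0,-0.2,0],0],
  [[0,0,0],0],
  [[0,0,0],0],
])

```text
time: 32.7
tcp_pos: [0.5967, -0.2941, 0.1507]
eef_rot: [[-0.136, 0.981, 0.137], [0.989, 0.127, 0.075], [0.057, 0.146, -0.988]]
contact_force: [-1.5, -0.3, -0.9]
gripper_width: 0.0212
```

```bash
python3 chk.py
```

```text
32.7 w 0.0212 F [-1.5 -0.3 -0.9] M [-0.17  0.52  0.  ] tcp tub [0.061 0.001 0.151] tilt [0.137 0.075]
wrist tin_front 0.62 [-0.002 -0.004  0.063]
wrist tin_rear 0.62 [ 0.066 -0.007  0.084]
wrist block 0.75 [ 0.104 -0.002  0.103]
```

Call:
send_rows([
  [[0,-0.2,0],0],
  [[0,0,0],0],
  [[0,-0.2,0],0],
  [[0,0,0],0],
], hand=0.48)

```text
time: 33.28
tcp_pos: [0.5925, -0.2946, 0.1503]
eef_rot: [[-0.136, 0.981, 0.137], [0.989, 0.127, 0.075], [0.057, 0.146, -0.988]]
contact_force: [-2.8, -0.2, -1.9]
gripper_width: 0.0223
```

```bash
python3 chk.py
```

```text
33.28 w 0.0223 F [-2.8 -0.2 -1.9] M [-0.11  0.56  0.02] tcp tub [0.057 0.001 0.15 ] tilt [0.137 0.075]
wrist tin_front 0.82 [-0.001 -0.004  0.056]
wrist tin_rear 0.27 [ 0.089 -0.004  0.087]
wrist block 0.82 [ 0.104 -0.007  0.1  ]
```

Call:
send_rows([
  [[0,-0.2,0],0],
  [[0,0,0],0],
  [[0,0,0],0],
])

```text
time: 33.78
tcp_pos: [0.5907, -0.2948, 0.15]
eef_rot: [[-0.136, 0.981, 0.137], [0.989, 0.127, 0.075], [0.057, 0.146, -0.988]]
contact_force: [-1.7, 0.6, -0.2]
gripper_width: 0.0222
```

```bash
python3 chk.py
```

```text
33.78 w 0.0222 F [-1.7  0.6 -0.2] M [-0.17  0.59  0.03] tcp tub [0.056 0.001 0.15 ] tilt [0.137 0.075]
wrist tin_front 0.56 [ 0.001 -0.005  0.052]
wrist block 0.88 [ 0.104 -0.009  0.099]
```

Call:
send_rows([
  [[0,-0.15,0],0],
  [[0,0,0],0],
  [[0,0,0],0],
  [[0,0,0],0],
])

```text
time: 34.37
tcp_pos: [0.5894, -0.295, 0.1498]
eef_rot: [[-0.136, 0.981, 0.137], [0.989, 0.127, 0.075], [0.056, 0.146, -0.988]]
contact_force: [-2.2, -0.2, -1.3]
gripper_width: 0.0225
```

```bash
python3 chk.py
```

```text
34.37 w 0.0225 F [-2.2 -0.2 -1.3] M [-0.06  0.57  0.01] tcp tub [0.054 0.001 0.15 ] tilt [0.137 0.075]
wrist tin_front 0.6 [-0.    -0.006  0.053]
```

Call:
send_rows([
  [[0,-0.2,0],0],
  [[0,0,0],0],
  [[0,-0.1,0],0],
  [[0,0,0],0],
  [[0,0,0],0],
])

```text
time: 35.03
tcp_pos: [0.5864, -0.2954, 0.1494]
eef_rot: [[-0.136, 0.981, 0.137], [0.989, 0.127, 0.075], [0.057, 0.146, -0.988]]
contact_force: [-1.9, -0.2, -0.7]
gripper_width: 0.0225
```

```bash
python3 chk.py
```

```text
35.03 w 0.0225 F [-1.9 -0.2 -0.7] M [-0.16  0.55  0.01] tcp tub [0.051 0.001 0.149] tilt [0.137 0.075]
wrist tin_front 0.97 [-0.003 -0.006  0.048]
wrist block 0.58 [ 0.1   -0.004  0.099]
```

Call:
send_rows([
  [[0,-0.15,0],0],
  [[0,0,0],0],
  [[0,0,0],0],
  [[0,0,0],0],
  [[0,0,0],0],
])

```text
time: 35.7
tcp_pos: [0.5849, -0.2956, 0.1492]
eef_rot: [[-0.136, 0.981, 0.137], [0.989, 0.127, 0.075], [0.056, 0.146, -0.988]]
contact_force: [-2.5, -1.0, -0.3]
gripper_width: 0.0222
```

```bash
python3 chk.py
```

```text
35.7 w 0.0222 F [-2.5 -1.  -0.3] M [-0.12  0.51  0.05] tcp tub [0.05  0.001 0.149] tilt [0.137 0.075]
wrist tin_front 0.91 [-0.006 -0.006  0.04 ]
wrist tin_rear 0.93 [ 0.053 -0.009  0.066]
wrist block 0.71 [ 0.087 -0.007  0.094]
```

Call:
send_rows([
  [[0,0,0],0],
  [[0,0,0],0],
  [[0,0,0],0],
  [[0,0,0],0],
])

```text
time: 36.28
tcp_pos: [0.585, -0.2956, 0.1492]
eef_rot: [[-0.136, 0.981, 0.137], [0.989, 0.127, 0.075], [0.056, 0.146, -0.988]]
contact_force: [-2.7, -0.6, -0.5]
gripper_width: 0.0225
```

```bash
python3 chk.py
```

```text
36.28 w 0.0225 F [-2.7 -0.6 -0.5] M [-0.18  0.61  0.02] tcp tub [0.05  0.001 0.149] tilt [0.137 0.075]
wrist tin_front 0.88 [-0.008 -0.007  0.041]
wrist tin_rear 0.68 [ 0.05  -0.011  0.07 ]
wrist block 0.62 [ 0.089 -0.009  0.093]
```

Call:
send_rows([
  [[0,0.3,0],0],
  [[0,0.4,0],0],
  [[0,0.4,0],0],
  [[0,0.4,0],0],
  [[0,0.4,0],0],
  [[0,0.4,0],0],
  [[0,0.4,0],0],
  [[0,0.4,0],0],
  [[0,0.4,0],0],
  [[0,0.3,0],0],
])

```text
time: 37.37
tcp_pos: [0.6229, -0.2905, 0.1547]
eef_rot: [[-0.137, 0.981, 0.137], [0.989, 0.127, 0.075], [0.057, 0.146, -0.988]]
contact_force: [-2.3, -0.2, 1.3]
gripper_width: 0.0225
```

```bash
python3 chk.py
```

```text
37.37 w 0.0225 F [-2.3 -0.2  1.3] M [-0.11  0.55  0.01] tcp tub [0.088 0.001 0.155] tilt [0.137 0.075]
wrist tray_lip 0.7 [-0.018 -0.002  0.094]
wrist tin_front 0.82 [-0.033 -0.003  0.056]
wrist tin_rear 0.84 [ 0.044 -0.009  0.099]
```

Call:
send_rows([
  [[0,0.3,0],0],
  [[0,0.3,0],0],
  [[0,0.2,0],0],
  [[0,0,0],0],
])

```text
time: 37.95
tcp_pos: [0.6308, -0.2897, 0.1563]
eef_rot: [[-0.137, 0.981, 0.138], [0.989, 0.127, 0.075], [0.056, 0.147, -0.988]]
contact_force: [-1.0, 0.4, 1.1]
gripper_width: 0.0222
```

```bash
python3 chk.py; python3 - <<'E'
from h import *
im,c=snap('scene')
for n in ('tin_front','tray_lip','block'):
    for m in mark_of('scene',n)[:3]: print(n,round(m['score'],2),np.round(tubf(towld(c,m['xyz'])),3))
im2=cv2.imread('pics/chk.png'); cv2.imwrite('pics/two.png',np.hstack([cv2.resize(im2,(440,330)),cv2.resize(im[170:320,130:290,::-1],(352,330))]))
E
```

```text
37.95 w 0.0222 F [-1.   0.4  1.1] M [-0.1   0.45 -0.01] tcp tub [0.096 0.001 0.156] tilt [0.138 0.075]
wrist tray_lip 0.79 [-0.014 -0.003  0.109]
wrist tin_front 0.55 [-0.035 -0.003  0.053]
wrist tin_rear 0.7 [ 0.044 -0.008  0.102]
wrist block 0.82 [ 0.09  -0.007  0.101]
tin_front 0.64 [-0.02  -0.007  0.105]
tin_front 0.44 [-0.034 -0.002  0.054]
tray_lip 0.67 [-0.018 -0.006  0.108]
block 0.77 [ 0.097 -0.013  0.099]
```

View pics/two.png

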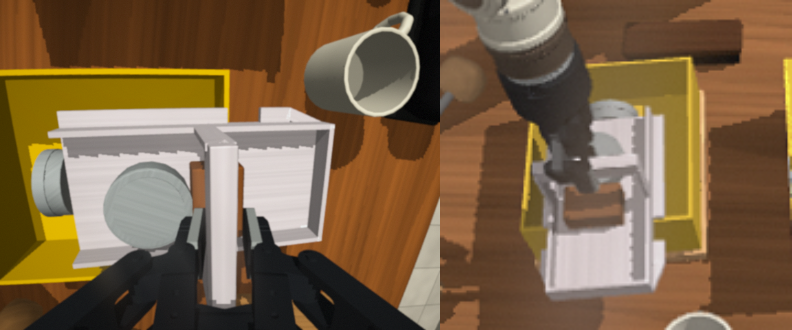

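Call:
send_rows([
  [[0,-0.3,0],0],
  [[0,-0.35,0],0],
  [[0,-0.35,0],0],
  [[0,-0.35,0],0],
  [[0,-0.35,0],0],
  [[0,-0.35,0],0],
  [[0,-0.35,0],0],
  [[0,-0.3,0],0],
  [[0,-0.2,0],0],
  [[0,0,0],0],
])

```text
time: 39.23
tcp_pos: [0.6012, -0.2935, 0.1517]
eef_rot: [[-0.136, 0.981, 0.137], [0.989, 0.127, 0.075], [0.057, 0.146, -0.988]]
contact_force: [-2.0, 0.1, -0.1]
gripper_width: 0.0223
```

```bash
python3 chk.py
```

```text
39.23 w 0.0223 F [-2.   0.1 -0.1] M [-0.07  0.44  0.02] tcp tub [0.066 0.001 0.152] tilt [0.137 0.075]
wrist tray_lip 0.64 [-0.012 -0.005  0.062]
wrist tin_front 0.82 [-0.033 -0.004  0.056]
wrist block 0.97 [ 0.089 -0.006  0.098]
```

Call:
send_rows([
  [[0,-0.2,0],0],
  [[0,-0.2,0],0],
  [[0,0,0],0],
  [[0,-0.2,0],0],
  [[0,0,0],0],
])

```text
time: 39.9
tcp_pos: [0.5954, -0.2942, 0.1506]
eef_rot: [[-0.136, 0.981, 0.137], [0.989, 0.127, 0.076], [0.057, 0.146, -0.988]]
contact_force: [-0.3, 0.5, 0.0]
gripper_width: 0.0221
```

```bash
python3 chk.py
```

```text
39.9 w 0.0221 F [-0.3  0.5  0. ] M [-0.15  0.31 -0.01] tcp tub [0.06  0.001 0.151] tilt [0.137 0.076]
wrist tray_lip 0.86 [-0.009 -0.005  0.052]
wrist tin_front 0.66 [-0.037 -0.006  0.056]
wrist tin_rear 0.91 [ 0.05  -0.009  0.074]
wrist block 0.6 [ 0.089 -0.008  0.095]
```

Call:
send_rows([
  [[0,-0.2,0],0],
  [[0,-0.2,0],0],
  [[0,0,0],0],
  [[0,-0.2,0],0],
  [[0,0,0],0],
], hand=0.45)

```text
time: 40.57
tcp_pos: [0.5895, -0.295, 0.1499]
eef_rot: [[-0.136, 0.981, 0.137], [0.989, 0.127, 0.075], [0.056, 0.146, -0.988]]
contact_force: [-0.7, 0.6, 0.0]
gripper_width: 0.0232
```

```bash
python3 chk.py
```

```text
40.57 w 0.0232 F [-0.7  0.6  0. ] M [-0.12  0.38  0.01] tcp tub [0.054 0.001 0.15 ] tilt [0.137 0.075]
wrist tray_lip 0.88 [-0.005 -0.003  0.045]
wrist tin_front 0.62 [-0.035  0.     0.055]
wrist tin_rear 0.87 [ 0.049 -0.007  0.073]
wrist block 0.6 [ 0.087 -0.008  0.095]
```

Call:
send_rows([
  [[0,-0.2,0],0],
  [[0,0,0],0],
  [[0,0,0],0],
  [[0,0,0],0],
])

```text
time: 41.15
tcp_pos: [0.5879, -0.2952, 0.1497]
eef_rot: [[-0.136, 0.981, 0.137], [0.989, 0.127, 0.075], [0.056, 0.146, -0.988]]
contact_force: [-1.1, -0.7, 0.0]
gripper_width: 0.0236
```

```bash
python3 chk.py
```

```text
41.15 w 0.0236 F [-1.1 -0.7  0. ] M [-0.1   0.47  0.02] tcp tub [0.053 0.001 0.15 ] tilt [0.137 0.075]
wrist tray_lip 0.93 [-0.002 -0.002  0.042]
wrist tin_front 0.92 [-0.035 -0.007  0.056]
wrist tin_rear 0.7 [ 0.046 -0.008  0.069]
wrist block 0.77 [ 0.089 -0.006  0.094]
```

Call:
send_rows([
  [[0,-0.2,0],0],
  [[0,0,0],0],
  [[0,-0.2,0],0],
  [[0,0,0],0],
  [[0,0,0],0],
])

```text
time: 41.82
tcp_pos: [0.5837, -0.2957, 0.1489]
eef_rot: [[-0.136, 0.981, 0.137], [0.989, 0.127, 0.075], [0.057, 0.146, -0.988]]
contact_force: [-2.9, -0.4, -1.0]
gripper_width: 0.0238
```

```bash
python3 chk.py
```

```text
41.82 w 0.0238 F [-2.9 -0.4 -1. ] M [-0.13  0.53  0.03] tcp tub [0.048 0.001 0.149] tilt [0.137 0.075]
wrist tin_front 0.85 [-0.036 -0.005  0.055]
wrist tin_rear 0.82 [ 0.008 -0.01   0.047]
```

Call:
send_rows([
  [[0,-0.2,0],0],
  [[0,0,0],0],
  [[0,0,0],0],
  [[0,0,0],0],
])

```text
time: 42.4
tcp_pos: [0.5819, -0.296, 0.1487]
eef_rot: [[-0.136, 0.981, 0.137], [0.989, 0.127, 0.075], [0.057, 0.146, -0.988]]
contact_force: [-1.7, -0.3, -0.9]
gripper_width: 0.0233
```

```bash
python3 chk.py
```

```text
42.4 w 0.0233 F [-1.7 -0.3 -0.9] M [-0.12  0.6   0.03] tcp tub [0.047 0.001 0.149] tilt [0.137 0.075]
wrist tin_front 0.62 [-0.036 -0.006  0.055]
wrist tin_rear 0.28 [ 0.248  0.096 -0.001]
wrist block 0.82 [ 0.041 -0.005  0.066]
```

Call:
send_rows([
  [[0,0.3,0],0],
  [[0,0.4,0],0],
  [[0,0.4,0],0],
  [[0,0.4,0],0],
  [[0,0.4,0],0],
  [[0,0.4,0],0],
  [[0,0.4,0],0],
  [[0,0.4,0],0],
  [[0,0.4,0],0],
  [[0,0.4,0],0],
])

```text
time: 43.48
tcp_pos: [0.6207, -0.2909, 0.1544]
eef_rot: [[-0.137, 0.981, 0.137], [0.989, 0.127, 0.075], [0.057, 0.146, -0.988]]
contact_force: [-3.0, -0.9, 0.7]
gripper_width: 0.0239
```

```bash
python3 chk.py; python3 - <<'E'
from h import *
im,c=snap('scene')
for n in ('tin_front','tray_lip','block'):
    for m in mark_of('scene',n)[:3]: print(n,round(m['score'],2),np.round(tubf(towld(c,m['xyz'])),3))
E
```

```text
43.48 w 0.0239 F [-3.  -0.9  0.7] M [-0.16  0.83  0.04] tcp tub [0.086 0.001 0.154] tilt [0.137 0.075]
wrist tin_rear 0.81 [-0.006 -0.008  0.087]
wrist block 0.82 [ 0.04  -0.006  0.09 ]
tin_front 0.6 [-0.032 -0.001  0.052]
tin_front 0.16 [-0.079 -0.248  0.003]
tray_lip 0.62 [-0.02  -0.005  0.09 ]
block 0.68 [ 0.046 -0.009  0.093]
```

Call:
send_rows([
  [[0,0.4,0],0],
  [[0,0.5,0],0],
  [[0,0.5,0],0],
  [[0,-0.3,0],0],
  [[0,-0.45,0],0],
  [[0,-0.5,0],0],
  [[0,-0.5,0],0],
  [[0,-0.5,0],0],
  [[0,-0.5,0],0],
  [[0,-0.5,0],0],
])

```text
time: 44.77
tcp_pos: [0.6015, -0.2935, 0.1518]
eef_rot: [[-0.136, 0.981, 0.137], [0.989, 0.127, 0.075], [0.056, 0.146, -0.988]]
contact_force: [-0.8, -0.5, -0.6]
gripper_width: 0.0234
```

Call:
send_rows([
  [[0,-0.4,0],0],
  [[0,-0.3,0],0],
  [[0,-0.25,0],0],
  [[0,-0.2,0],0],
  [[0,-0.2,0],0],
  [[0,-0.2,0],0],
])

```text
time: 45.27
tcp_pos: [0.5873, -0.2954, 0.1498]
eef_rot: [[-0.137, 0.981, 0.138], [0.989, 0.127, 0.075], [0.056, 0.147, -0.988]]
contact_force: [-0.9, -0.7, 0.0]
gripper_width: 0.0234
```

```bash
cat > c2.py <<'E'
from h import *
s=env.read_state(); print(round(s['time'],2),'w',round(s['gripper_width'],4),'F',np.round(s['contact_force'],1),'tcp tub',np.round(tubf(s['tcp_pos']),3))
tubmarks('wrist',('tin_rear','block'))
E
python3 c2.py
```

```text
45.27 w 0.0234 F [-0.9 -0.7  0. ] tcp tub [0.052 0.001 0.15 ]
wrist tin_rear 0.74 [ 0.098 -0.001  0.092]
wrist block 0.8 [ 0.049 -0.005  0.065]
```

Call:
send_rows([
  [[0,-0.2,0],0],
  [[0,0,0],0],
  [[0,-0.2,0],0],
  [[0,-0.1,0],0],
  [[0,0,0],0],
], hand=0.42)

```text
time: 45.83
tcp_pos: [0.5818, -0.2959, 0.1487]
eef_rot: [[-0.136, 0.981, 0.137], [0.989, 0.127, 0.075], [0.057, 0.146, -0.988]]
contact_force: [-0.7, 0.1, -0.1]
gripper_width: 0.0246
```

```bash
sed -i "s/('tin_rear','block')/('tin_rear','block','tray_lip')/" c2.py; python3 c2.py
```

```text
45.83 w 0.0246 F [-0.7  0.1 -0.1] tcp tub [0.047 0.001 0.149]
wrist tin_rear 0.96 [ 0.006 -0.01   0.034]
```

Call:
send_rows([
  [[0,0.3,0],0],
  [[0,0.4,0],0],
  [[0,0.5,0],0],
  [[0,0.5,0],0],
  [[0,0.5,0],0],
  [[0,0.5,0],0],
  [[0,0.5,0],0],
  [[0,0.5,0],0],
  [[0,0.5,0],0],
])

```text
time: 46.78
tcp_pos: [0.6242, -0.2904, 0.1549]
eef_rot: [[-0.137, 0.981, 0.138], [0.989, 0.127, 0.075], [0.056, 0.147, -0.988]]
contact_force: [-1.2, -1.1, 0.8]
gripper_width: 0.0252
```

```bash
python3 c2.py
```

```text
46.78 w 0.0252 F [-1.2 -1.1  0.8] tcp tub [0.089 0.001 0.155]
wrist tin_rear 0.81 [-0.01  -0.009  0.053]
wrist block 0.62 [ 0.031 -0.005  0.088]
wrist tray_lip 0.56 [-0.003 -0.     0.079]
```

Call:
send_rows([
  [[0,0.4,0],0],
  [[0,-0.3,0],0],
  [[0,-0.5,0],0],
  [[0,-0.5,0],0],
  [[0,-0.5,0],0],
  [[0,-0.5,0],0],
  [[0,-0.5,0],0],
  [[0,-0.5,0],0],
  [[0,-0.4,0],0],
  [[0,-0.3,0],0],
])

```text
time: 47.82
tcp_pos: [0.5873, -0.2953, 0.1496]
eef_rot: [[-0.136, 0.981, 0.137], [0.989, 0.127, 0.075], [0.057, 0.146, -0.988]]
contact_force: [-0.1, -0.4, -1.1]
gripper_width: 0.025
```

Call:
send_rows([
  [[0,-0.2,0],0],
  [[0,-0.2,0],0],
  [[0,-0.2,0],0],
  [[0,-0.2,0],0],
  [[0,0,0],0],
])

```text
time: 48.23
tcp_pos: [0.5801, -0.2962, 0.1486]
eef_rot: [[-0.136, 0.981, 0.138], [0.989, 0.127, 0.075], [0.056, 0.146, -0.988]]
contact_force: [-0.0, -0.2, 0.5]
gripper_width: 0.025
```

```bash
python3 c2.py
```

```text
48.23 w 0.025 F [-0.  -0.2  0.5] tcp tub [0.045 0.001 0.149]
wrist tin_rear 0.66 [-0.017 -0.012  0.054]
wrist block 0.83 [ 0.011 -0.005  0.033]
wrist tray_lip 0.28 [-0.015 -0.011  0.055]
```

Call:
send_rows([
  [[0,0.4,0],0],
  [[0,0.6,0],0],
  [[0,0.7,0],0],
  [[0,0.7,0],0],
  [[0,0.7,0],0],
  [[0,0.7,0],0],
  [[0,0.5,0],0],
])

```text
time: 49.02
tcp_pos: [0.6239, -0.2904, 0.1548]
eef_rot: [[-0.137, 0.981, 0.138], [0.989, 0.128, 0.075], [0.056, 0.147, -0.987]]
contact_force: [-0.2, 0.2, 0.8]
gripper_width: 0.0249
```

Call:
send_rows([
  [[0,0,0],0],
  [[0,0,0],0],
  [[0,0,0],0],
  [[0.1,0.4,-1.5],0],
  [[0.1,0.4,-2.5],0],
  [[0.1,0.4,-2.5],0],
], hand=1, newtons=50)

```text
time: 49.52
tcp_pos: [0.623, -0.2905, 0.2188]
eef_rot: [[-0.136, 0.982, 0.132], [0.989, 0.126, 0.078], [0.06, 0.141, -0.988]]
contact_force: [-0.2, -0.4, -2.4]
gripper_width: 0.0129
```

```bash
python3 - <<'E'
from h import *
s=env.read_state(); print(round(s['time'],2),'w',round(s['gripper_width'],4),'F',np.round(s['contact_force'],1),'tcp tub',np.round(tubf(s['tcp_pos']),3))
tubmarks('wrist',('tin_rear','block','tray_handle','tray_lip'))
T=np.array([.5446,-.0085]); yw=.115
# stage: bar at stack x=-.125,y0
c_,s_=np.cos(yw),np.sin(yw)
for sx,z in((-.125,.28),(-.125,.21)): plan([T[0]+sx*c_+.003,T[1]+sx*s_,z],4,yw)
E
```

```text
49.52 w 0.0129 F [-0.2 -0.4 -2.4] tcp tub [0.088 0.001 0.219]
wrist tin_rear 0.88 [-0.026 -0.009  0.056]
wrist tray_handle 0.78 [ 0.085 -0.002  0.238]
wrist tray_lip 0.92 [-0.004 -0.003  0.151]
t 49.7667 world d [-0.2003  0.2681  0.0609] total cm [ 29.59 -15.39  -6.67] rows 9 each [ 3.29 -1.71 -0.74] tilt [0.135 0.076]
yaw tool y 0.128 twist 0.013
t 49.7667 world d [-0.2003  0.2681 -0.0091] total cm [ 29.19 -16.4    0.25] rows 9 each [ 3.24 -1.82  0.03] tilt [0.135 0.076]
yaw tool y 0.128 twist 0.013
```

Call:
send_rows([
  [[1.6,-0.9,0],0.013],
  [[3.3,-1.85,0],0],
  [[3.3,-1.85,0],0],
  [[3.3,-1.85,0],0],
  [[3.3,-1.85,0],0],
  [[3.3,-1.85,0],0],
  [[3.3,-1.85,0],0],
  [[3.3,-1.85,0],0],
  [[3.3,-1.85,0],0],
  [[1.2,-0.8,0],0],
])

```text
time: 50.6
tcp_pos: [0.4207, -0.0177, 0.2112]
eef_rot: [[-0.126, 0.983, 0.13], [0.99, 0.117, 0.078], [0.062, 0.138, -0.988]]
contact_force: [-0.6, 0.0, -3.4]
gripper_width: 0.0133
```

Call:
send_rows([
  [[-0.1,-0.2,1.2],0],
  [[-0.1,-0.2,1.2],0],
  [[0,0,0],0],
])

```text
time: 50.85
tcp_pos: [0.4225, -0.021, 0.1859]
eef_rot: [[-0.124, 0.984, 0.13], [0.99, 0.115, 0.076], [0.06, 0.138, -0.989]]
contact_force: [-0.7, -0.0, -3.8]
gripper_width: 0.0134
```

```bash
python3 - <<'E'
from h import *
S=(.545,-.009,.113)
s=env.read_state(); print(round(s['time'],2),'w',round(s['gripper_width'],4),'F',np.round(s['contact_force'],1),'tcp st',np.round(tubf(s['tcp_pos'],S),3))
im,c=snap('wrist')
for n in ('tray_handle','tray','track_home','tray_lip'):
    for m in mark_of('wrist',n)[:1]: print(n,round(m['score'],2),np.round(tubf(towld(c,m['xyz']),S),3))
plan([.4238,-.023,.178],4,.113)
E
```

```text
50.85 w 0.0134 F [-0.7 -0.  -3.8] tcp st [-0.123  0.002  0.186]
tray_handle 0.72 [-0.127 -0.004  0.207]
tray 0.77 [-0.113 -0.001  0.122]
tray_lip 0.93 [-0.218 -0.001  0.116]
t 51.1 world d [-0.0025 -0.0012 -0.0117] total cm [-0.16 -0.43  1.12] rows 1 each [-0.16 -0.43  1.12] tilt [0.138 0.075]
yaw tool y 0.115 twist 0.002
```

Call:
send_rows([
  [[-0.05,-0.25,1.0],0],
  [[0,0,0],0],
  [[0,0,0],0],
])

```text
time: 51.35
tcp_pos: [0.4246, -0.0217, 0.1792]
eef_rot: [[-0.123, 0.983, 0.136], [0.991, 0.114, 0.075], [0.059, 0.144, -0.988]]
contact_force: [-0.4, 0.2, -2.1]
gripper_width: 0.0131
```

Call:
send_rows([
  [[0,0,0],0],
  [[0,0,0],0],
  [[0,0,0],0],
], hand=0.45, newtons=20)

```text
time: 51.6
tcp_pos: [0.4261, -0.0217, 0.1804]
eef_rot: [[-0.124, 0.982, 0.14], [0.991, 0.114, 0.075], [0.058, 0.148, -0.987]]
contact_force: [0.4, 0.1, -0.3]
gripper_width: 0.0238
```

```bash
cat > c3.py <<'E'
from h import *
S=(.545,-.009,.113)
s=env.read_state(); print(round(s['time'],2),'w',round(s['gripper_width'],4),'F',np.round(s['contact_force'],1),'tcp st',np.round(tubf(s['tcp_pos'],S),3))
im,c=snap('wrist')
for n in ('tray_handle','tray','tray_lip'):
    for m in mark_of('wrist',n)[:1]: print(n,round(m['score'],2),np.round(tubf(towld(c,m['xyz']),S),3))
E
python3 c3.py
```

```text
51.6 w 0.0238 F [ 0.4  0.1 -0.3] tcp st [-0.12   0.001  0.18 ]
tray_handle 0.75 [-0.119 -0.004  0.195]
tray 0.7 [-0.113  0.001  0.108]
tray_lip 0.62 [-0.214 -0.002  0.11 ]
```

Call:
send_rows([
  [[0,0.6,0.08],0],
  [[0,0.9,0.13],0],
  [[0,1.0,0.14],0],
  [[0,1.0,0.14],0],
  [[0,1.0,0.14],0],
  [[0,1.0,0.14],0],
  [[0,1.0,0.14],0],
])

```text
time: 52.38
tcp_pos: [0.4911, -0.0132, 0.1794]
eef_rot: [[-0.124, 0.983, 0.137], [0.991, 0.114, 0.075], [0.058, 0.145, -0.988]]
contact_force: [-1.9, -1.0, 0.3]
gripper_width: 0.0234
```

```bash
python3 c3.py
```

```text
52.38 w 0.0234 F [-1.9 -1.   0.3] tcp st [-0.054  0.002  0.179]
tray_handle 0.67 [-0.062 -0.001  0.191]
tray 0.93 [-0.062  0.     0.111]
tray_lip 0.63 [-0.058 -0.004  0.19 ]
```

Call:
send_rows([
  [[0,1.0,0.14],0],
  [[0,1.0,0.14],0],
  [[0,1.0,0.14],0],
  [[0,1.0,0.14],0],
  [[0,0.8,0.11],0],
  [[0,0.5,0.07],0],
  [[0,0,0],0],
])

```text
time: 53.17
tcp_pos: [0.5443, -0.0068, 0.18]
eef_rot: [[-0.124, 0.983, 0.138], [0.991, 0.114, 0.076], [0.058, 0.146, -0.988]]
contact_force: [0.1, -0.1, 0.0]
gripper_width: 0.0237
```

```bash
python3 c3.py
```

```text
53.17 w 0.0237 F [ 0.1 -0.1  0. ] tcp st [-0.     0.002  0.18 ]
tray_handle 0.91 [-0.009  0.     0.192]
tray 0.77 [-0.01   0.004  0.106]
tray_lip 0.65 [-0.108 -0.     0.118]
```

Call:
send_rows([
  [[0,0.25,0.04],0],
  [[0,0.25,0.04],0],
  [[0,0.25,0.04],0],
  [[0,0,0],0],
])

```text
time: 53.7
tcp_pos: [0.5498, -0.0058, 0.1799]
eef_rot: [[-0.124, 0.983, 0.135], [0.991, 0.114, 0.075], [0.059, 0.143, -0.988]]
contact_force: [-4.8, -1.3, 2.7]
gripper_width: 0.0238
```

Call:
send_rows([
  [[0,0.25,0.04],0],
  [[0,0.25,0.04],0],
  [[0,0,0],0],
])

```text
time: 53.95
tcp_pos: [0.5502, -0.0056, 0.1787]
eef_rot: [[-0.122, 0.984, 0.126], [0.991, 0.114, 0.074], [0.059, 0.134, -0.989]]
contact_force: [-16.7, -1.8, 9.6]
gripper_width: 0.0241
```

```bash
python3 c3.py
```

```text
53.95 w 0.0241 F [-16.7  -1.8   9.6] tcp st [0.006 0.003 0.179]
tray_handle 0.58 [-0.001  0.004  0.193]
tray 0.59 [-0.003  0.005  0.107]
tray_lip 0.69 [-0.105  0.003  0.114]
```

Call:
send_rows([
  [[0,-0.4,-0.05],0],
  [[0,-0.5,-0.07],0],
  [[0,0,0],0],
])

```text
time: 54.4
tcp_pos: [0.5467, -0.0064, 0.18]
eef_rot: [[-0.124, 0.983, 0.138], [0.991, 0.114, 0.075], [0.058, 0.146, -0.988]]
contact_force: [-0.1, 0.2, -0.1]
gripper_width: 0.0236
```

Call:
send_rows([
  [[0,0,0],0],
  [[0,0,0],0],
  [[0,0,0],0],
  [[0.06,0.15,-1.0],0],
  [[0.12,0.3,-2.0],0],
  [[0.2,0.45,-3.0],0],
  [[0.2,0.45,-3.0],0],
  [[0.2,0.45,-3.0],0],
  [[0,0,0],0],
], hand=-0.5)

```text
time: 55.15
tcp_pos: [0.5504, -0.0056, 0.3088]
eef_rot: [[-0.125, 0.981, 0.15], [0.991, 0.114, 0.075], [0.056, 0.158, -0.986]]
contact_force: [0.6, 0.5, 1.1]
gripper_width: 0.0642
```

```bash
python3 c3.py; python3 - <<'E'
from h import *
S=(.545,-.009,.113)
for cam in ('top','scene'):
    im,c=snap(cam)
    for n in ('tray','track_home','tray_handle'):
        for m in mark_of(cam,n)[:1]: print(cam,n,round(m['score'],2),np.round(tubf(towld(c,m['xyz']),S),3))
    for n in ('tin_front','block'):
        for m in mark_of(cam,n)[:3]: print(cam,n,round(m['score'],2),np.round(tubf(towld(c,m['xyz'])),3))
    cv2.imwrite(f'pics/end_{cam}.png',im[:,:,::-1])
E
```

```text
55.15 w 0.0642 F [0.6 0.5 1.1] tcp st [0.006 0.003 0.309]
tray_handle 0.66 [-0.001  0.002  0.19 ]
tray 0.84 [0.    0.003 0.107]
tray_lip 0.96 [-0.104 -0.001  0.114]
top track_home 0.74 [-0.04  -0.291  0.003]
top tin_front 0.52 [-0.057 -0.005  0.057]
top block 0.5 [-0.008 -0.009  0.044]
scene tray 0.64 [-0.     0.004  0.111]
scene tray_handle 0.72 [-0.004  0.003  0.197]
scene tin_front 0.7 [-0.055 -0.004  0.053]
scene block 0.89 [-0.005 -0.008  0.04 ]
```

```bash
python3 - <<'E'
from h import *
print(env.read_state()['time'])
for cam in ('top','scene'):
    im=cv2.imread(f'pics/end_{cam}.png'); c=imaging.calibration(cam)
    p=(.5358,-.3028,.128); cs,sn=np.cos(p[2]),np.sin(p[2])
    W=lambda x,y,z: proj(c,(p[0]+cs*x-sn*y,p[1]+sn*x+cs*y,z))
    q=np.array([W(x,y,.093) for x,y in((-.1,-.088),(.1,-.088),(.1,.088),(-.1,.088))]).astype(np.int32)
    m=np.zeros(im.shape[:2],np.uint8); cv2.fillConvexPoly(m,q,1)
    hsv=cv2.cvtColor(im,cv2.COLOR_BGR2HSV)
    g=((hsv[...,1]<70)&(m>0)).astype(np.uint8); n,l,st,ce=cv2.connectedComponentsWithStats(g)
    print(cam,'grey blobs',[(st[i].tolist(),np.round(ce[i]).tolist()) for i in range(1,n) if st[i,4]>20])
    print('tin area flat expected', np.pi*.032**2*(560/1.5)**2 if cam=='top' else '')
    b=((hsv[...,1]>=70)&(hsv[...,0]<18)&(m>0)).astype(np.uint8); n,l,st,ce=cv2.connectedComponentsWithStats(b)
    print(cam,'brown',[(st[i].tolist(),np.round(ce[i]).tolist()) for i in range(1,n) if st[i,4]>30])
    x0,y0=q.min(0); x1,y1=q.max(0)
    # coarse ascii: G grey, B brown, . yellow
    for y in range(y0,y1,3): print(''.join('G' if g[y,x] else 'B' if b[y,x] else '.' if m[y,x] else ' ' for x in range(x0,x1,2)))
    print([ (pt,np.round(W(*pt)).tolist()) for pt in((-.05,0,.05),(0,0,.05))])
E
```

```text
55.95
top grey blobs [([415, 268, 25, 21, 438], [427.0, 278.0])]
tin area flat expected 448.37703960610537
top brown [([412, 260, 24, 12, 197], [423.0, 265.0])]
                               ..      
                   ..............      
       ...........................     
..................................     
 .................................     
 .................................     
 ..................................    
 ..................................    
 ..................................    
  .................................    
  ..................................   
  ..................................   
  ..................................   
   .................................   
   ..................................  
   ...................BBBB...........  
   ............BBBBBBBBBBB...........  
   ............BBBBBBBBBBB...........  
    ...........BBBBBGGGGGGG........... 
    ............GGGGGGGGGGGG.......... 
    ............GGGGGGGGGGGG.......... 
    ............GGGGGGGGGGGG.......... 
     ...........GGGGGGGGGGGG...........
     ...........GGG
[... 709 characters left out ...]
GGGGGGGGGGGG...........
  ...........GGGGGGGGGGGGG...........
  ...........GGGGGGGGGGGGG...........
  ...........GGGBBBBBBBBB............
  ............BBBBBBBBBBBB...........
  ............BBBBBBBBBBBB...........
 .............BBBBBBBBBBBBB..........
 ..............BBB.BBBBBBBB..........
 ...............B.B....B.............
 ....................................
 ....................................
 ....................................
 ....................................
 ....................................
 ....................................
..................................   
................                     
[((-0.05, 0, 0.05), [210.0, 225.0]), ((0, 0, 0.05), [210.0, 242.0])]
```

```bash
python3 - <<'E'
import cv2,numpy as np
from h import imaging,proj
p=(.545,-.009,.113); cs,sn=np.cos(p[2]),np.sin(p[2])
for cam in ('top','scene'):
    c=imaging.calibration(cam); W=lambda x,y,z: proj(c,(p[0]+cs*x-sn*y,p[1]+sn*x+cs*y,z))
    u=W(.03,-.0735,.122); print(cam,np.round(u,1),'px per 8mm out',np.round(W(.03,-.0815,.122)-u,1))
    for f in (f'{cam}0.png',f'end_{cam}.png'):
        im=cv2.imread('pics/'+f); x,y=map(int,u); k=im[y-10:y+11,x-12:x+13]
        h=cv2.cvtColor(k,cv2.COLOR_BGR2HSV); g=h[...,1]<90
        print(f); print('\n'.join(''.join('#' if v else '.' for v in r) for r in g))
E
```

```text
top [338.5 236.2] px per 8mm out [ 3.1 -0.3]
top0.png
.........................
.........................
.........................
.........................
.........................
.........................
..........######...#.....
.........###########.....
.........###########.....
.........###########.....
.........###########.....
.........###########.....
.........########........
..........######.........
....................#....
....................#....
...................##....
.........................
.........................
.........................
.........................
end_top.png
#########################
#########################
#########################
#########################
#########################
#########################
#########################
#########################
#########################
#########################
#########################
#########################
#########################
#########################
#########################
#########################
#########################
#########################
####################
[... 521 characters left out ...]
###.......
.....############........
......#...####...........
......#....#.............
......#..................
......#..................
end_scene.png
.................########
...................######
...................######
....................#####
....................#####
.....#..............#####
.....#.............######
.....#...........########
.....#...........########
.....#....#####.......###
.....#....#######.....###
.....#..#########.....###
.....#############....###
.....#############.....##
.....#############.....##
......############.....##
.....############......##
.....##...####.........##
......#....#.........#.##
......#..............####
......#..............####
```

```bash
python3 -c "
from station import env
print(env.close_job()); s=env.read_state(); print(s['time'],s['tcp_pos'])"
```

```text
the job is handed in; nothing more can be done
None
the job is handed in; nothing more can be done
```

I tipped both tins and the block into the yellow tier, pushed the empty tray home in the track, and handed the job in at about 56 s. No verdict was reported.

**How it was tipped:** the moves have no tilt axis. I rested the tray's underside on the tier's far rim, loosened the jaws, and let one finger on the handle set the angle in roughly 2 mm steps. The pieces came off over several dips, at about 27 to 30 degrees. The first attempt to grip the handle closed above the bar and shifted the tray about 4 mm, and the second one held.

**Tray:** I fed it in from the front and pushed until it met a hard stop at about 17 N. The final camera marks put it flat, at most about 4 mm across and about 5 mm past the expected home along the track. That 5 mm is no larger than my uncertainty in the stack's own position. The hard stop suggests it is fully in. The clip's roller shows in the same place in the scene picture as at the start, so it has sprung out into the notch. The gripper is open and about 13 cm above the deck.

**Pieces:** one tin lies at z about 0.055 m and the block at about 0.042 m, both inside the tier and below the rim. The other tin is not visible. The height of the visible one fits it lying underneath, but I did not confirm this.

**Not checked:** I did not measure piece speeds while sliding or whether the bystanders moved. I saw no sign of either going wrong.

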